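# Nest the second pair of flipped channels on the hold-down plate

### The job

Finish the row of channels on the hold-down plate like the finished pair beside it: tip the standing channel over so that it lies flipped across the open-topped one with their legs interlocked. Push the two fully home without forcing them, tight into each other, against the finished pair and against the far end stop; then pull the spring knob all the way up to switch on the vacuum and let it spring back. Leave the other things on the bench where they are.

Things in the scene. Friction and masses are not known exactly. Their poses are not given: they have to be found in the camera images.
- hold_plate: Fixed dark plate 247 x 333 x 10 mm. Origin on the bench below it; x along the channels to the far end stop, y left to the fence. Deck (top) at z = 10 mm, x -140 to 107, y -160 to 173 mm. End stop: bar 26 mm high, near face x = 85 mm. Fixed finished pair of like channels at y 82 to 158, x -55 to 85 mm, 36 mm high. Knob housing at x -129 to -85, y 102 to 154 mm, 22 mm over the deck.
- home_corner (a point): Deck-height corner of the finished pair's flat right face and the end stop's near face, into which the new pair is pushed. Fully home, in the plate's frame, channel_a's centre is at x = 15, y = 47 mm and channel_b's at x = 15, y = 41 mm, both at z = 28 mm. From the near end, channel_a then shows its long leg (6 mm wide, next to the finished pair) and its web at the bottom, channel_b its web on top and its legs; all near ends are flush with the finished pair's.
- channel_a: Loose aluminium channel lying open side up on the deck, a few mm short of home. 140 mm long (x), 70 wide (y), 36 high (z), walls 6 mm, web at the bottom. The long leg, 36 mm high overall, is at +y (left); the short leg, 29.5 mm overall, at -y (right). Origin: centre of this outline, z up to the open side. About 0.25 kg; slides on the deck with about 1.5 N.
- channel_b: Like channel (0.25 kg, 140 mm along x) standing on its long leg on the deck, right of channel_a. Web upright, 70 mm tall, flat back facing right (-y, 18 mm from the origin); long leg on the deck and short leg on top both point left (+y), 36 and 29.5 mm overall. Origin: centre of its 140 x 36 x 70 mm outline. Tipped over, its y axis points straight down. Nested, its centre is at y = -6 mm from channel_a's.
- toe_edge (a point): Middle of the left toe edge of channel_b's long leg, at deck height while it stands. Pushed left high on its back (50 mm or more over the deck) it tips about this edge, balances at about 45 degrees, then falls; pushed lower than 25 mm it slides. Tipped, the long leg's right face stands at this edge. To drop into channel_a's trough the edge must be 8 to 50 mm right of channel_a's right face; 20 is best.
- knob_grip (a point): Centre of the head of the round black knob, 26 mm in diameter, from 11 mm below this point to 10 mm above it. It stands upright on a housing at the plate's near left corner, its head 13 mm clear of the housing.
- pull_knob (a joint): How far the knob is pulled up: 0 at rest, 0.010 m fully out. A spring of 3 N at rest and 8 N fully out draws it back when released. It switches on beyond 0.008.
- loupe: The loupe, a bystander to be left alone; origin at the centre of its underside
- pliers: The pliers, a bystander to be left alone; origin at the centre of its underside

How it is judged:
On the way, in this order (a step that is already met when the one before it is completed fails the run):
1. channel_b lies tipped over, open side down, across channel_a (angle between channel_b's own y axis and vertical above 2.95 rad and z of channel_b in the frame of channel_a below 0.006 m), for 0.2 s.
2. the two channels are fully home, tight into each other, the finished pair and the end stop (angle between channel_b's own y axis and vertical above 3.03 rad and y of channel_b in the frame of channel_a between -0.0085 and -0.0035 m and z of channel_b in the frame of channel_a between -0.0025 and 0.0025 m and angle between the x axis of channel_b and the x axis of channel_a, either way round below 0.04 rad and angle between channel_a's own z axis and vertical below 0.05 rad and y of channel_a in the frame of hold_plate between 0.044 and 0.05 m and x of channel_a in the frame of hold_plate between 0.012 and 0.018 m and x of channel_b in the frame of hold_plate between 0.012 and 0.018 m and z of channel_a in the frame of hold_plate between 0.025 and 0.031 m), for 0.2 s.
3. the knob is pulled right up (value of joint pull_knob above 0.008 m), for 0.05 s.
At the end, for the whole second after the job is handed in: channel_b lies flipped on channel_a, 6 mm to its right and level within 2.5 mm, parallel within 0.04 rad; channel_a is against the finished pair and both against the end stop within 3 mm; the knob is back down within 1.5 mm; all released and at rest (all of step 2 and value of joint pull_knob below 0.0015 m and linear speed of each of channel_b, channel_a below 0.01 m/s); the robot touches nothing.
It fails at once if a channel is forced with more than 60 N (contact force between the fingers and channel_b above 60 N or contact force between the fingers and channel_a above 60 N).
It fails at once if a bystander is moved by more than 30 mm (distance of any of loupe, pliers from where it was at the start of the episode above 0.03 m).
It also fails if it takes over 66 s, if anything falls off the work surface, if the arm or the gripper's body presses on something with over 40 N, if the wrist force passes 120 N, or if a joint passes its speed limit or range.

### The arm

A 6-joint arm with a two-finger parallel gripper is mounted at the origin on a cart in front of the work surface, level with it; the furniture and walls round the work are solid. World frame = base frame: x ahead of the robot, y to its left, z up, the work surface at z = 0. Lengths are in m, angles in rad, forces in N, time in s.
With the tool pointing down it reaches from about 0.325 to 0.9 m from the base axis. Payload 6.1 kg.
Tool frame: the origin (TCP) lies midway between the tips of the shut fingers; the grasp point (between the pads) lies 19 mm behind it; z points along the fingers, x is the direction in which the jaws open and shut, and the axes are right-handed (so a half turn about z gives the same grasp; the last joint's range is limited). The gripper opens to 87 mm and grips with 3 to 60 N. Pads are 19 mm wide; open, the fingers measure 117 mm over their backs; the gripper's body (75 mm by 190 mm) begins 51 mm behind the grasp point.
Start: joints at [1.161, 0.22, 1.526, -0, 1.395, -0.126], TCP at [0.175, 0.6, 0.185] pointing down, gripper open.
Joint ranges: [-2.98, 2.98], [-0.91, 2.08], [0.09, 2.57], [-1.24, 4.39], [0.2, 2.65], [-2.68, 2.68]. Speed limits (rad/s): [2.57, 2.57, 3.01, 3.14, 3.14, 3.14].

### API

Orientations are given as a 3x3 rotation matrix whose columns are the frame's x, y, z axes.
In Python, from workcell import telemetry, eyes, env gives the robot as it stands.
- The arm moves only by the shell command python3 -m inch 'ROWS' [FORCE]. ROWS is a JSON object of lists of equal length, an entry for each row: "translation": the shift along the tool's x, y, z in m, a list of three; "twist": the turn about the tool's z in rad; "gripper": the finger opening in m, from 0 to 0.087. A call has 1 to 5 rows; each row shifts and turns the pose as measured when the row begins, along the tool's axes as they then stand; what a row does not reach is not made up. A row lasts 1/12 s, in which the tool goes at most 41.7 mm and 7.16 degrees, less where a joint would pass 70% of its speed; a pose out of reach is approached as far as the arm can. A call is refused whole if a number of a shift passes 0.0417 or a number of a turn 0.125, either way. A call with a gripper value outside its range is refused whole. The fingers move at their own pace and stop on an object; FORCE is the grip in N (left out, the last holds). Time passes only in rows, so rows that do not move let the fingers close. It gives the time, the measured TCP pose, the force and the opening at its end, in the units of the state.
- telemetry.state(): the state, without advancing time (a new reading comes with each control period).
- eyes.grab_frame(name): name is "scene" or "top"; returns a dict with "img" (420x560x3 uint8, red, green, blue), "range_z" (420x560 float32, m along the optical axis (not along the pixel's ray), 0 where there is no reading), "mtx" (3x3 intrinsics, pixels), "k1" (the pictures are not rectified: a ray, as slopes to the right and down, at radius r is drawn at 1 + k1 r^2 times it, then the intrinsics apply), "view" (4x4, takes a point from world to camera coordinates). Camera axes: x right, y down, z forward; pixel columns grow to the right and rows downward; lengths in m; the calibration is good to about 2 mm. A picture is of the moment at which its call begins.
- env.hand_in(): hands the job in, once; it reports no verdict.
The state is a dict: "time_s": time; "joint_positions": joint angles; "joint_vel": joint speeds; "tau": joint torques, N m; "tcp_pos": TCP position; "ee_rot": TCP orientation; "contact_force": force on the tool from outside, world axes, zero at the start; "moment": the same for the moment, N m; "width": finger opening in m.
Only numpy, scipy, OpenCV 4.12 (cv2) and the standard library are available. Lean on these libraries where they do the work, as an engineer would, in place of code of your own. Each camera call takes 0.05 s, during which the arm holds its last target.

## Working session

There is one attempt and no reset: what is moved stays moved. The work goes in short steps, Python scripts to look and compute and a shell command to move; the robot and the scene stay as the last step left them, time stands still between calls to the robot, and variables do not carry over. Pictures are saved under pics/ and viewed, and the job is handed in when it is done.

```bash
ls; mkdir -p pics; cat > h.py <<'E'
import numpy as np, cv2, sys
sys.path.insert(0,'.')
from workcell import telemetry, eyes, env
def save(name,f):
    cv2.imwrite(name,cv2.cvtColor(f['img'],cv2.COLOR_RGB2BGR))
def cloud(f):
    Z=f['range_z'];h,w=Z.shape;K=f['mtx']
    u,v=np.meshgrid(np.arange(w),np.arange(h))
    x=(u-K[0,2])/K[0,0];y=(v-K[1,2])/K[1,1]
    k=float(f['k1'])
    a,b=x.copy(),y.copy()
    for _ in range(10):
        s=1+k*(a*a+b*b);a=x/s;b=y/s
    P=np.stack([a*Z,b*Z,Z,np.ones_like(Z)],-1)
    W=P@np.linalg.inv(f['view']).T
    W=W[...,:3].copy();W[Z==0]=np.nan
    return W
def proj(f,p):
    c=f['view']@np.append(p,1);a,b=c[0]/c[2],c[1]/c[2];s=1+float(f['k1'])*(a*a+b*b)
    K=f['mtx'];return K[0,0]*a*s+K[0,2],K[1,1]*b*s+K[1,2]
E
python3 - <<'E'
from h import *
for n in('scene','top'):
    f=eyes.grab_frame(n);save(f'pics/{n}0.png',f);np.savez(f'{n}0.npz',**f)
    V=np.linalg.inv(f['view']);print(n,V[:3,3].round(3),V[:3,2].round(3),f['mtx'],f['k1'])
s=telemetry.state();print(s)
E
```

```text
pics
scene [ 0.141 -0.187  0.678] [ 0.436  0.504 -0.746] [[409.09267238   0.         280.40260646]
 [  0.         409.09267238 213.65258844]
 [  0.           0.           1.        ]] -0.11841755489567865
top [0.326 0.234 1.108] [ 0.162 -0.031 -0.986] [[504.06109515   0.         284.20391736]
 [  0.         504.06109515 211.79183517]
 [  0.           0.           1.        ]] -0.05749359915953522
{'time_s': 0.1, 'joint_positions': array([ 1.16088148e+00,  2.21186377e-01,  1.52747674e+00, -2.18578231e-05,
        1.39471873e+00, -1.26097353e-01]), 'joint_vel': array([-0.00065409, -0.00259582, -0.00146795, -0.00181123,  0.00036609,
       -0.0005335 ]), 'tau': array([ 1.09247772e-03, -4.95947456e+01, -3.88520372e+01,  7.00900331e-02,
        5.15895418e-02, -1.38185970e-05]), 'tcp_pos': array([0.17477241, 0.59941392, 0.18403305]), 'ee_rot': array([[ 2.80018136e-01,  9.59994460e-01, -6.93311987e-04],
       [ 9.59993064e-01, -2.80018920e-01, -1.64954264e-03],
       [-1.77769227e-03, -2.03672842e-04, -9.99998399e-01]]), 'contact_force': array([-0.43717108,  0.41562168,  0.28712389]), 'moment': array([ 0.04708101,  0.0391036 , -0.04201775]), 'width': 0.08707411075457441}
```

View pics/scene0.png

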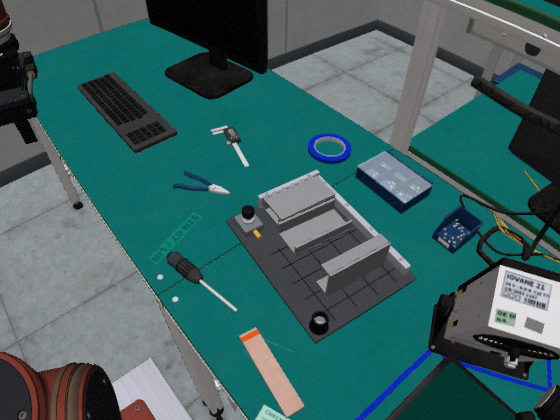

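View pics/top0.png

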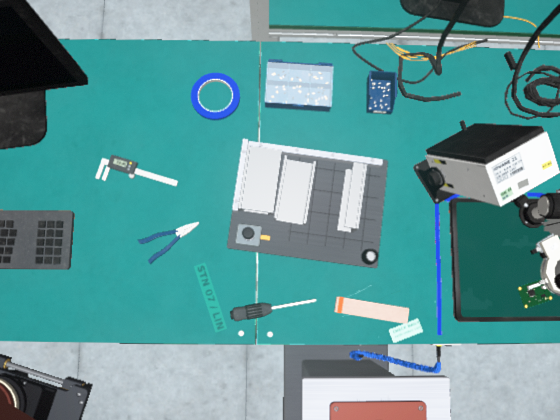

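The plate sits at about (310,205) in the top view with its far end stop up-image. The finished pair is at (258,178), channel_a at (295,190) and the standing channel_b at (351,197). The knob is at (248,233) and the loupe, on the plate, at (370,257). The pliers lie off to the left.

```bash
python3 - <<'E'
from h import *
f=dict(np.load('top0.npz'));W=cloud(f)
img=f['img'][130:275,215:400]
cv2.imwrite('pics/topc.png',cv2.cvtColor(cv2.resize(img,None,fx=4,fy=4,interpolation=cv2.INTER_CUBIC),cv2.COLOR_RGB2BGR))
sub=W[130:275,215:400].reshape(-1,3)
z=sub[:,2]
h,e=np.histogram(z[~np.isnan(z)],bins=np.arange(-0.01,0.12,0.003))
print([(round(float(b)*1000),int(a)) for a,b in zip(h,e)])
# bench-plate by dark color + height .004-.016
for lo,hi,n in((.028,.034,'stop'),(.041,.051,'pair'),(.011-.004,.0145,'deck'),(.074,.088,'b'),(.03,.055,'36-46')):
    m=(W[...,2]>lo)&(W[...,2]<hi); m[:130]=0;m[275:]=0;m[:,:215]=0;m[:,400:]=0
    nn,l,st,c=cv2.connectedComponentsWithStats(m.astype(np.uint8))
    for i in range(1,nn):
        if st[i,4]>40:
            p=W[l==i]; r=cv2.minAreaRect(p[:,:2].astype(np.float32)*1000)
            print(n,st[i],np.nanmedian(p[:,2]).round(4),r)
E
```

```text
[(-10, 0), (-7, 92), (-4, 1691), (-1, 5354), (2, 3064), (5, 899), (8, 3610), (11, 3650), (14, 1560), (17, 950), (20, 184), (23, 87), (26, 97), (29, 218), (32, 358), (35, 493), (38, 354), (41, 393), (44, 1262), (47, 1121), (50, 161), (53, 3), (56, 3), (59, 6), (62, 22), (65, 65), (68, 29), (71, 2), (74, 15), (77, 285), (80, 509), (83, 130), (86, 3), (89, 0), (92, 0), (95, 0), (98, 0), (101, 0), (104, 0), (107, 0), (110, 0), (113, 0), (116, 0)]
stop [236 223  26  23 267] 0.032 ((453.6042175292969, 276.2014465332031), (52.83502197265625, 43.8498420715332), 82.6924057006836)
stop [367 251   9  10  51] 0.0305 ((410.33453369140625, 12.946941375732422), (17.19371223449707, 19.223031997680664), 65.86273193359375)
pair [ 233  138   49   75 2564] 0.0467 ((579.9636840820312, 258.8302001953125), (88.08317565917969, 159.46871948242188), 82.75308990478516)
pair [274 155  14  63 176] 0.0467 ((557.3956298828125, 209.0607452392578), (5.999674320220947, 139.29095458984375), 80.74537658691406)
deck [ 227  154  161  114 7765] 0.0109 ((528.0816650390625, 145.71795654296875), (331.32000732421875, 247.13880920410156), 82.7475357055664)
b [345 162  23  67 942] 0.081 ((533.1835327148438, 52.32209396362305), (30.05987548828125, 140.7192840576172), 81.10077667236328)
36-46 [ 233  138  149   75 3490] 0.0458 ((565.1881713867188, 148.77816772460938), (310.388916015625, 160.0012664794922), 82.56474304199219)
36-46 [274 155  14  64 185] 0.0466 ((557.1580810546875, 209.09945678710938), (5.999674320220947, 139.7723388671875), 80.74537658691406)
36-46 [303 161  13  63 182] 0.0404 ((546.7188720703125, 145.9560546875), (6.138185501098633, 138.66368103027344), 80.76171875)
36-46 [236 223  26  23 320] 0.0328 ((453.53204345703125, 277.02777099609375), (51.308509826660156, 43.37870788574219), 82.20654296875)
36-46 [364 249  14  14 118] 0.0404 ((409.6907653808594, 15.138626098632812), (26.66643714904785, 27.67249298095703), 41.43509292602539)
```

View pics/topc.png

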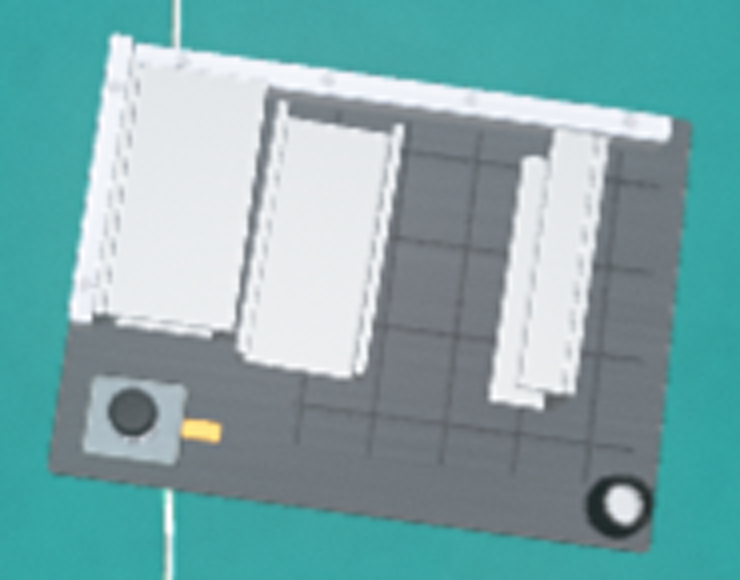

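```bash
python3 - <<'E'
from h import *
f=dict(np.load('top0.npz'));W=cloud(f)
img=f['img'].astype(int)
def fit(W,mask):
    p=W[mask];p=p[~np.isnan(p[:,0])];return p
# initial plate frame
th=np.deg2rad(-7.25);O=np.array([.5436,.1372])
def toP(p):
    d=p[...,:2]-O; c,s=np.cos(th),np.sin(th)
    return np.stack([c*d[...,0]+s*d[...,1],-s*d[...,0]+c*d[...,1]],-1)*1000
P=toP(W);z=W[...,2]*1000
def lim(m):return [np.nanpercentile(P[m][:,i],q).round(1) for i in(0,1) for q in(1,50,99)],m.sum()
pair=(z>41)&(z<51)&(P[...,1]>70)&(P[...,1]<163)&(P[...,0]<82)&(P[...,0]>-70)
for y0 in range(85,156,15):
    m=pair&(abs(P[...,1]-y0)<6);print('pair y',y0,'x min',np.nanmin(P[m][:,0]).round(1))
for x0 in range(-45,75,20):
    m=pair&(abs(P[...,0]-x0)<8);print('pair x',x0,'y min',np.nanmin(P[m][:,1]).round(1),np.nanmax(P[m][:,1]).round(1))
dk=(z>4)&(z<16)
for x0 in range(-120,60,30):
    m=dk&(abs(P[...,0]-x0)<10)&(P[...,1]<0);print('deck x',x0,'ymin',np.nanmin(P[m][:,1]).round(1))
for y0 in range(-120,80,30):
    m=dk&(abs(P[...,1]-y0)<10);print('deck y',y0,'xmin',np.nanmin(P[m][:,0]).round(1))
m=(z>30)&(z<42)&(P[...,0]>78)&(P[...,0]<125)
for y0 in range(-120,80,30):
    k=m&(abs(P[...,1]-y0)<10);print('stop y',y0,'xmin/max',np.nanmin(P[k][:,0]).round(1),np.nanmax(P[k][:,0]).round(1),np.nanmedian(z[k]))
for n,lo,hi,y0,y1 in(('along',43,52,40,79),('ashort',36,45,-25,40),('aweb',13,19,5,70),('btop',74,90,-160,0),('blow',11,22,-110,-20)):
    k=(z>lo)&(z<hi)&(P[...,1]>y0)&(P[...,1]<y1)&(P[...,0]<90)&(P[...,0]>-75)
    if n=='blow':k&=(img.min(-1)>150)
    if n=='aweb':k&=(img.min(-1)>150)
    nn,l,st,c=cv2.connectedComponentsWithStats(k.astype(np.uint8))
    k=l==1+np.argmax(st[1:,4])
    r=cv2.minAreaRect(P[k].astype(np.float32));print(n,r,np.median(z[k]),k.sum())
# knob & tall objects
k=(z>55)&(z<75)&(P[...,0]<-80)&(P[...,1]>90)&(P[...,1]<165);print('knob',P[k].mean(0),W[k].mean(0),k.sum(),P[k].min(0),P[k].max(0))
k=(z>95)&(W[...,1]<0.3)&(W[...,0]<.9)&(W[...,0]>.2);print('tall near',np.nanmax(W[k][:,1]),np.nanmin(W[k][:,0]))
# loupe
k=(z>16)&(P[...,0]<-80)&(P[...,1]<-90)&(P[...,1]>-170);print('loupe',P[k].min(0),P[k].max(0),z[k].max())
E
```

```text
pair y 85 x min -54.9
pair y 100 x min -54.7
pair y 115 x min -55.2
pair y 130 x min -55.1
pair y 145 x min -54.7
pair x -45 y min 71.9 162.9
pair x -25 y min 70.9 162.7
pair x -5 y min 70.5 162.8
pair x 15 y min 70.4 163.0
pair x 35 y min 70.1 163.0
pair x 55 y min 70.0 162.9
deck x -120 ymin -327.2
deck x -90 ymin -326.3
deck x -60 ymin -321.2
deck x -30 ymin -317.8
deck x 0 ymin -314.4
deck x 30 ymin -315.3
deck y -120 xmin -465.6
deck y -90 xmin -468.7
deck y -60 xmin -471.6
deck y -30 xmin -449.4
deck y 0 xmin -318.2
deck y 30 xmin -320.7
deck y 60 xmin -333.1
stop y -120 xmin/max 84.8 98.8 36.944910036628364
stop y -90 xmin/max 84.5 98.9 36.74430155021935
stop y -60 xmin/max 84.0 99.2 37.02688779269137
stop y -30 xmin/max 84.6 99.8 37.1265005628465
stop y 0 xmin/max 83.9 99.5 36.36596894185473
stop y 30 xmin/max 84.4 99.4 37.13405007451009
stop y 60 xmin/max 84.6 98.9 36.80085013895673
along ((4.616386413574219, 73.02254486083984), (5.955284118652344, 139.287353515625), 88.03704833984375) 46.782349366145226 171
ashort ((2.5270843505859375, 9.059713363647461), (6.135946273803711, 137.58642578125), 88.01731872558594) 40.524327529545936 173
aweb ((3.8154296875, 40.96063995361328), (58.15524673461914, 141.1745147705078), 87.99006652832031) 16.574965978313205 1308
btop ((0.37828826904296875, -85.51386260986328), (30.05986785888672, 140.7193145751953), 88.35078430175781) 80.99285584022752 942
blow ((0.933258056640625, -74.20501708984375), (141.9120635986328, 29.224821090698242), 2.06760835647583) 16.714433467414857 446
knob [-107.71917815  127.07408526] [0.45277866 0.27685217 0.06620716] 122 [-119.1065997   114.36496921] [-95.51440792 139.62258866]
tall near -0.10641007578113001 0.3245105010960571
loupe [-463.43627957 -169.90385401] [-103.33553186  -92.80316407] 45.51737356653418
```

The plate yaw is about -7.25° with its origin at (0.5436, 0.1372). In the plate frame, channel_a's centre is about (4, 41) and its right face is at y≈6. B's back is at y≈-100.5, so the toe is at about -64.5. B therefore has to slide about 50 mm left before tipping. I'll turn the tool first.

```bash
cat >> h.py <<'E'
TH=np.deg2rad(-7.25);O=np.array([.5436,.1372])
RP=np.array([[np.cos(TH),-np.sin(TH)],[np.sin(TH),np.cos(TH)]])
def where(tx=None,ty=None,tz=None):
    s=telemetry.state();R=s['ee_rot'];p=s['tcp_pos']
    pl=RP.T@(p[:2]-O)*1000
    ang=np.rad2deg(np.arctan2(R[1,0],R[0,0])-TH)
    F=s['contact_force'];Fp=RP.T@F[:2]
    print('t',round(s['time_s'],2),'plate xy mm',pl.round(1),'z',(p[2]*1000).round(1),'toolx ang rel plate',ang.round(2),'F plate',Fp.round(1),F[2].round(1),'w',round(s['width'],4),'tilt',R[:2,2].round(4))
    if tx is not None:
        t=np.append(O+RP@np.array([tx,ty])/1000,tz/1000)
        print('need tool shift',(R.T@(t-p)).round(4))
E
python3 -m inch '{"translation":[[0,0,0],[0,0,0],[0,0,0],[0,0,0],[0,0,0]],"twist":[0.12,0.12,0.12,0.12,0.12],"gripper":[0.087,0.087,0.087,0.087,0.087]}'
python3 -m inch '{"translation":[[0,0,0],[0,0,0],[0,0,0],[0,0,0],[0,0,0]],"twist":[0.12,0.12,0.12,0.12,0.12],"gripper":[0.087,0.087,0.087,0.087,0.087]}'
python3 -m inch '{"translation":[[0,0,0],[0,0,0]],"twist":[0.12,0.09],"gripper":[0.087,0.087]}'
python3 -c "
from h import *;where(1,-125,120)"
```

```text
time_s: 0.52
tcp_pos: [0.1739, 0.5974, 0.1806]
ee_rot: [[0.786, 0.618, -0.003], [0.618, -0.786, -0.007], [-0.007, 0.004, -1.0]]
contact_force: [0.5, -0.1, 0.1]
width: 0.087
time_s: 0.93
tcp_pos: [0.173, 0.5954, 0.1771]
ee_rot: [[0.999, 0.042, -0.006], [0.041, -0.999, -0.013], [-0.006, 0.013, -1.0]]
contact_force: [-0.2, 0.6, -0.3]
width: 0.0872
time_s: 1.1
tcp_pos: [0.1726, 0.5946, 0.1757]
ee_rot: [[0.984, -0.179, -0.007], [-0.179, -0.984, -0.015], [-0.004, 0.016, -1.0]]
contact_force: [0.4, 0.1, 0.3]
width: 0.0874
t 1.1 plate xy mm [-425.7  406.9] z 175.7 toolx ang rel plate -3.05 F plate [0.4 0.1] 0.3 w 0.0874 tilt [-0.0065 -0.015 ]
need tool shift [0.4547 0.5075 0.0621]
```

Each row re-bases on the measured pose, so the arm sags about 0.7 mm and tilts about 1.3 mrad per row. I'll therefore use few, large rows and re-measure between calls.

```bash

python3 -m inch '{"translation":[[0.0265,0.0298,0.001],[0.0265,0.0298,0.001],[0.0265,0.0298,0.001],[0.0265,0.0298,0.001],[0.0265,0.0298,0.001]],"twist":[-0.053,0,0,0,0],"gripper":[0.087,0.087,0.087,0.087,0.087]}' >/dev/null
python3 -c "
from h import *;where(1,-125,110)"
```

```text
t 1.52 plate xy mm [-298.3  253.7] z 167.5 toolx ang rel plate 0.21 F plate [ 1.  -0.1] -0.3 w 0.087 tilt [-0.0113 -0.0179]
need tool shift [0.2984 0.3787 0.0621]
```

```bash

python3 -m inch '{"translation":[[0.0249,0.0316,0.004],[0.0249,0.0316,0.004],[0.0249,0.0316,0.004],[0.0249,0.0316,0.004],[0.0249,0.0316,0.004]],"twist":[0,0,0,0,0],"gripper":[0.087,0.087,0.087,0.087,0.087]}' >/dev/null
python3 -c "
from h import *;where(1,-125,110)"
python3 -m inch '{"translation":[[0.0249,0.0316,0.004],[0.0249,0.0316,0.004],[0.0249,0.0316,0.004],[0.0249,0.0316,0.004],[0.0249,0.0316,0.004]],"twist":[0,0,0,0,0],"gripper":[0.087,0.087,0.087,0.087,0.087]}' >/dev/null
python3 -c "
from h import *;where(1,-125,100)"
```

```text
t 1.93 plate xy mm [-171.5   89.4] z 148.1 toolx ang rel plate 0.36 F plate [ 1.2 -0. ] 0.6 w 0.087 tilt [-0.0111 -0.018 ]
need tool shift [0.1715 0.2147 0.0407]
t 2.35 plate xy mm [-45.  -75.2] z 128.7 toolx ang rel plate 0.36 F plate [1.3 0.7] -0.2 w 0.0869 tilt [-0.0113 -0.0176]
need tool shift [0.046  0.0495 0.0292]
```

```bash

python3 -m inch '{"translation":[[0.023,0.0248,0.0145],[0.023,0.0248,0.0145],[0,0,0.02]],"twist":[0,0,0],"gripper":[0.087,0.087,0.087]}' >/dev/null
python3 -c "
from h import *;where(1,-125,25)
f=eyes.grab_frame('scene');save('pics/s1.png',f)"
```

```text
t 2.6 plate xy mm [   9.8 -134.7] z 82.8 toolx ang rel plate 0.02 F plate [-0.   0.5] 0.0 w 0.0869 tilt [-0.001  -0.0208]
need tool shift [-0.0088 -0.0109  0.0576]
```

View pics/s1.png

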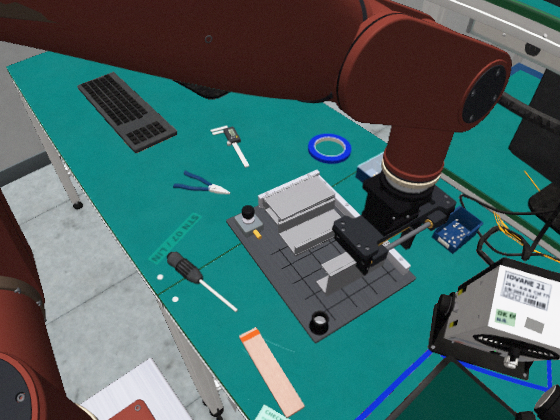

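The gripper hovers just right of channel_b (about (370,250) px). The standing channel is undisturbed.

```bash

python3 -m inch '{"translation":[[-0.0045,-0.003,0.029],[-0.0045,-0.003,0.024],[0,0,0.002]],"twist":[0,0,0],"gripper":[0.087,0.087,0.087]}' >/dev/null
python3 -c "
from h import *;where(1,-59.5,22)"
```

```text
t 2.9 plate xy mm [  -7.3 -128.8] z 19.3 toolx ang rel plate -0.2 F plate [-0.7  0.2] 0.7 w 0.0868 tilt [-0.015  -0.0171]
need tool shift [ 0.008  -0.0692 -0.0041]
```

```bash

python3 -m inch '{"translation":[[0.004,-0.009,-0.004],[0.004,-0.009,-0.001]],"twist":[0,0],"gripper":[0.087,0.087]}' >/dev/null
python3 -c "
from h import *;where(1,-59.5,22)"
python3 -m inch '{"translation":[[0,-0.008,-0.001],[0,-0.008,-0.001]],"twist":[0,0],"gripper":[0.087,0.087]}' >/dev/null
python3 -c "
from h import *;where(1,-59.5,22)"
```

```text
t 3.07 plate xy mm [  -1.9 -110.1] z 23.3 toolx ang rel plate -0.24 F plate [-0.3 -2.1] 1.5 w 0.0871 tilt [-0.0208 -0.0167]
need tool shift [ 0.0027 -0.0506  0.0003]
t 3.23 plate xy mm [  1.1 -91.5] z 28.7 toolx ang rel plate -0.17 F plate [-0.2 -1.8] 0.5 w 0.0871 tilt [-0.0164 -0.0174]
need tool shift [-0.0001 -0.0321  0.006 ]
```

```bash

python3 -m inch '{"translation":[[0,-0.007,0.003],[0,-0.007,0.002],[0,-0.005,0.001]],"twist":[0,0,0],"gripper":[0.087,0.087,0.087]}' >/dev/null
python3 -c "
from h import *;where(1,-59.5,22)
for n in('scene','top'):
  f=eyes.grab_frame(n);save(f'pics/{n}2.png',f);np.savez(f'{n}2.npz',**f)
"
```

```text
t 3.48 plate xy mm [  4.9 -67.7] z 26.5 toolx ang rel plate -0.02 F plate [-0.6 -0.2] 0.4 w 0.0873 tilt [-0.0078 -0.0168]
need tool shift [-0.0038 -0.0083  0.0044]
```

View pics/scene2.png

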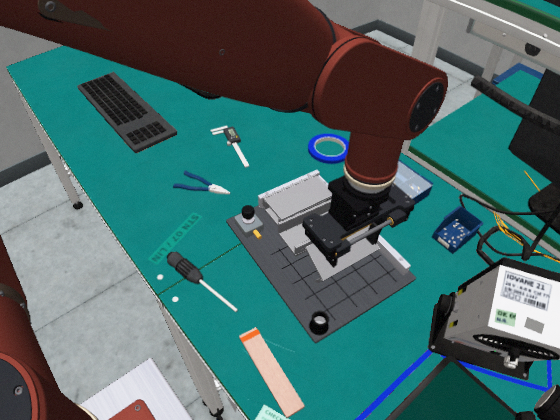

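```bash
python3 - <<'E'
from h import *
f=dict(np.load('scene2.npz'))
cv2.imwrite('pics/c2.png',cv2.cvtColor(cv2.resize(f['img'][160:340,220:420],None,fx=4,fy=3.3,interpolation=cv2.INTER_CUBIC),cv2.COLOR_RGB2BGR))
W=cloud(f);P=np.einsum('ij,...j->...i',RP.T,W[...,:2]-O)*1000;z=W[...,2]*1000
img=f['img'].astype(int)
wh=(img.min(-1)>120)&(P[...,0]>-80)&(P[...,0]<85)&(P[...,1]>-110)&(P[...,1]<5)&(z<90)
for z0 in range(5,90,8):
    m=wh&(abs(z-z0)<4)
    if m.sum()>10: print(z0,m.sum(),'x',np.percentile(P[m][:,0],[2,50,98]).round(0),'y',np.percentile(P[m][:,1],[2,50,98]).round(1))
E
```

```text
37 15 x [-66. -19.  48.] y [-77.1 -75.8 -71.3]
45 489 x [-64.  -2.  68.] y [-77.8 -71.3 -62.7]
53 343 x [-65.   8.  56.] y [-67.3 -59.3 -50.2]
61 179 x [-65. -47.  65.] y [-52.9 -41.5 -35.5]
69 116 x [-65. -51.  67.] y [-41.5 -33.  -22.7]
77 36 x [-67. -59. -49.] y [-26.1 -21.5 -18. ]
```

View pics/c2.png

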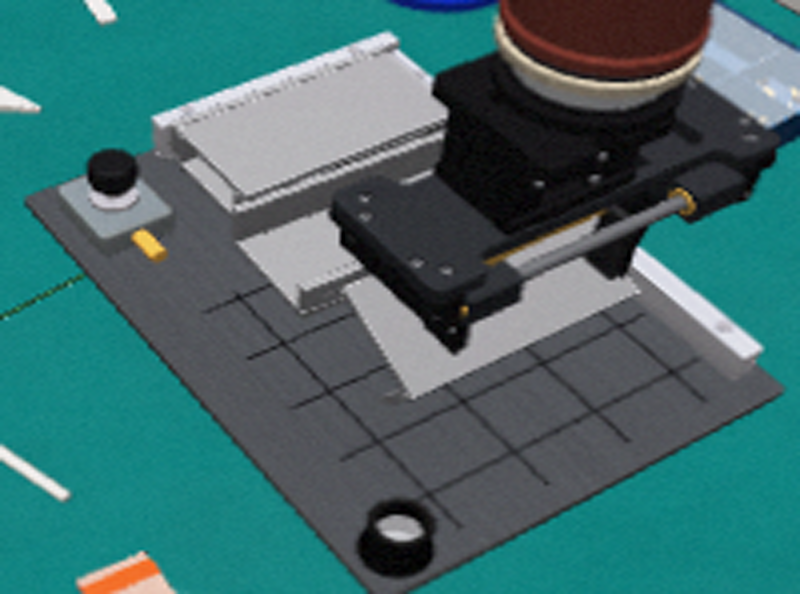

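B has already tipped to about 56° with its toe at only about y=-58: the lean of the finger tipped it instead of sliding it. I'll check the frame taken 0.05 s later.

```bash
python3 - <<'E'
from h import *
where()
f=dict(np.load('top2.npz'))
cv2.imwrite('pics/c2t.png',cv2.cvtColor(cv2.resize(f['img'][130:275,215:400],None,fx=4,fy=4,interpolation=cv2.INTER_CUBIC),cv2.COLOR_RGB2BGR))
W=cloud(f);P=np.einsum('ij,...j->...i',RP.T,W[...,:2]-O)*1000;z=W[...,2]*1000
img=f['img'].astype(int)
wh=(img.min(-1)>120)&(P[...,0]>-80)&(P[...,0]<85)&(P[...,1]>-110)&(P[...,1]<30)&(z<90)
for z0 in range(5,90,8):
    m=wh&(abs(z-z0)<4)
    if m.sum()>10: print(z0,m.sum(),'x',np.percentile(P[m][:,0],[2,50,98]).round(0),'y',np.percentile(P[m][:,1],[2,50,98]).round(1))
E
```

```text
t 3.58 plate xy mm [  4.3 -67.9] z 26.0 toolx ang rel plate 0.02 F plate [ 0.5 -0.8] -0.3 w 0.0869 tilt [-0.0089 -0.0168]
5 38 x [-79. -71.  80.] y [-33.7   4.8  29.1]
13 432 x [-79. -14.  84.] y [-29.2  17.9  29.4]
21 269 x [-64.   8.  84.] y [10.1 20.5 29.5]
29 37 x [-65.  31.  85.] y [-30.7   4.5  20.6]
37 135 x [-66.   1.  85.] y [ 2.4  9.1 13.6]
45 139 x [-66.   2.  68.] y [-42.4   2.9  12.9]
53 1016 x [-65.   3.  69.] y [-41.1 -21.8   0.9]
61 211 x [-66.  -1.  68.] y [-26.8  -6.2   0.6]
```

View pics/c2t.png

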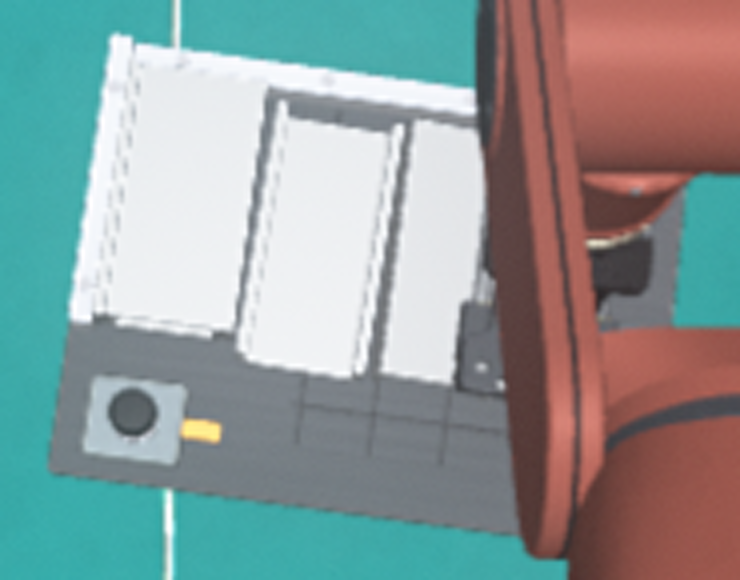

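```bash
python3 - <<'E'
from h import *
f=eyes.grab_frame('scene');save('pics/s3.png',f);np.savez('scene3.npz',**f)
cv2.imwrite('pics/c3.png',cv2.cvtColor(cv2.resize(f['img'][160:340,220:420],None,fx=4,fy=3.3,interpolation=cv2.INTER_CUBIC),cv2.COLOR_RGB2BGR))
W=cloud(f);P=np.einsum('ij,...j->...i',RP.T,W[...,:2]-O)*1000;z=W[...,2]*1000
img=f['img'].astype(int)
wh=(img.min(-1)>120)&(P[...,0]>-80)&(P[...,0]<85)&(P[...,1]>-110)&(P[...,1]<30)&(z<90)
for z0 in range(5,90,4):
    m=wh&(abs(z-z0)<2)
    if m.sum()>10: print(z0,m.sum(),'x',np.percentile(P[m][:,0],[2,50,98]).round(0),'y',np.percentile(P[m][:,1],[2,50,98]).round(1))
where()
E
```

```text
17 13 x [-65. -62. -58.] y [14.5 24.5 28.5]
41 64 x [-65. -49.  22.] y [-59.8   7.5  15.5]
45 607 x [-65. -43.  63.] y [-60.  -32.1   7.3]
49 95 x [-63.  14.  60.] y [-60.7 -54.  -18.7]
t 3.63 plate xy mm [  4.1 -68.6] z 25.9 toolx ang rel plate 0.0 F plate [0.9 0.4] 0.5 w 0.0868 tilt [-0.0094 -0.0172]
```

View pics/c3.png

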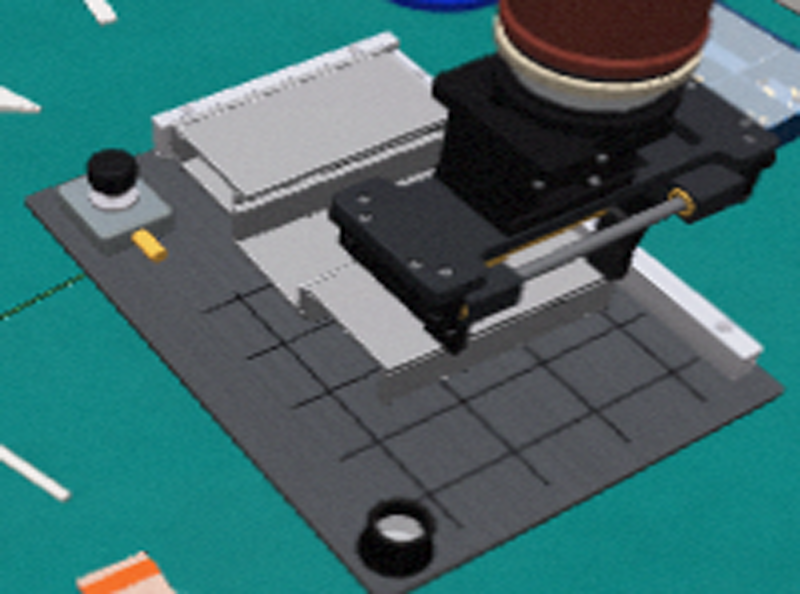

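B has fallen flat, open side down, on the deck just right of channel_a. Its right edge is at y≈-60 and its left edge at ≈+7, so it didn't straddle. The tip is done, but B still has to be lifted over A's short leg. I'll back off and measure.

```bash

python3 -m inch '{"translation":[[0,0.004,-0.03],[0,0.004,-0.04],[0,0,-0.03],[-0.03,-0.02,-0.005],[-0.035,-0.02,0]],"twist":[0,0,0,0,0],"gripper":[0.05,0,0,0,0]}' >/dev/null
python3 -m inch '{"translation":[[-0.035,-0.02,0],[-0.03,-0.02,0],[-0.01,-0.01,0]],"twist":[0,0,0],"gripper":[0,0,0]}' >/dev/null
cat >> h.py <<'E'
def pm(f):
    W=cloud(f);P=np.einsum('ij,...j->...i',RP.T,W[...,:2]-O)*1000
    return P,W[...,2]*1000
def prof(f,xs,y0=-120,y1=85):
    # height profile across y at given x
    P,z=pm(f)
    for x0 in xs:
        m=(abs(P[...,0]-x0)<5)&(P[...,1]>y0)&(P[...,1]<y1)
        print('x',x0,' '.join(f'{y}:{np.median(z[m&(abs(P[...,1]-y)<1.5)]):.0f}' if (m&(abs(P[...,1]-y)<1.5)).any() else f'{y}:-' for y in range(y0,y1,4)))
E
python3 - <<'E'
from h import *
where()
f=eyes.grab_frame('top');save('pics/t4.png',f);np.savez('top4.npz',**f)
cv2.imwrite('pics/c4.png',cv2.cvtColor(cv2.resize(f['img'][130:275,215:400],None,fx=4,fy=4,interpolation=cv2.INTER_CUBIC),cv2.COLOR_RGB2BGR))
prof(f,(-50,0,50))
E
```

```text
t 4.3 plate xy mm [-138.4   12.7] z 134.1 toolx ang rel plate -0.62 F plate [-0.5  0.5] -0.8 w 0.0415 tilt [-0.0129 -0.0175]
x -50 -120:- -116:- -112:- -108:- -104:- -100:- -96:- -92:- -88:- -84:- -80:- -76:- -72:- -68:- -64:- -60:- -56:- -52:- -48:- -44:- -40:- -36:- -32:- -28:- -24:- -20:- -16:- -12:- -8:- -4:- 0:- 4:- 8:- 12:- 16:- 20:- 24:- 28:- 32:286 36:285 40:283 44:284 48:285 52:282 56:- 60:- 64:- 68:- 72:- 76:- 80:- 84:-
x 0 -120:- -116:- -112:- -108:- -104:- -100:- -96:- -92:- -88:- -84:- -80:- -76:- -72:- -68:- -64:- -60:- -56:- -52:- -48:- -44:- -40:- -36:- -32:- -28:- -24:- -20:- -16:- -12:- -8:- -4:- 0:- 4:- 8:- 12:- 16:- 20:- 24:- 28:- 32:- 36:- 40:- 44:- 48:19 52:17 56:17 60:15 64:16 68:17 72:48 76:48 80:11 84:48
x 50 -120:12 -116:11 -112:- -108:- -104:- -100:- -96:- -92:- -88:- -84:- -80:- -76:- -72:- -68:- -64:45 -60:47 -56:48 -52:46 -48:46 -44:46 -40:45 -36:44 -32:44 -28:44 -24:42 -20:44 -16:42 -12:40 -8:41 -4:42 0:41 4:39 8:40 12:19 16:17 20:16 24:16 28:21 32:18 36:17 40:18 44:16 48:18 52:16 56:18 60:17 64:17 68:18 72:46 76:12 80:11 84:47
```

View pics/c4.png

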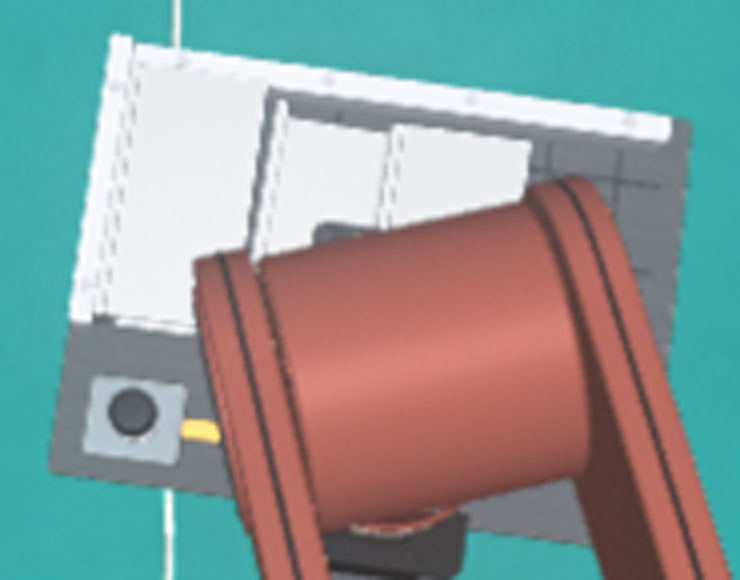

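B lies flat between y≈-64 (z 47) and +5 (z 40), right against A's short leg. Plan:
1. Turn the jaws along plate y and push A home in x.
2. Use B's protruding near end to push B right and open a gap.
3. Grip B across its 70 mm width and lift it over A's short leg.

```bash

python3 -m inch '{"translation":[[0,0,0],[0,0,0],[0,0,0],[0,0,0],[0,0,0]],"twist":[-0.122,-0.122,-0.122,-0.122,-0.122],"gripper":[0.04,0.04,0.04,0.04,0.04]}' >/dev/null
python3 -c "
from h import *;where()"
python3 -m inch '{"translation":[[0,0,0],[0,0,0],[0,0,0],[0,0,0],[0,0,0]],"twist":[-0.122,-0.122,-0.122,-0.122,-0.122],"gripper":[0.04,0.04,0.04,0.04,0.04]}' >/dev/null
python3 -m inch '{"translation":[[0,0,0],[0,0,0],[0,0,0]],"twist":[-0.122,-0.122,-0.122],"gripper":[0.04,0.04,0.04]}' >/dev/null
python3 -c "
from h import *;where(-95,40,50);print(telemetry.state()['joint_positions'].round(2))"
```

```text
t 4.77 plate xy mm [-139.2   12.8] z 134.1 toolx ang rel plate 35.32 F plate [-0.5  1.1] 0.0 w 0.0398 tilt [-0.0116 -0.018 ]
t 5.43 plate xy mm [-135.7    7. ] z 132.8 toolx ang rel plate 92.61 F plate [-0.9 -1.2] -0.2 w 0.04 tilt [-0.013  -0.0212]
need tool shift [0.0329 0.043  0.0816]
[ 0.21 -0.17  2.03 -0.02  1.3  -1.27]
```

```bash

python3 -m inch '{"translation":[[0.012,0.012,0.03],[0.012,0.012,0.034],[0.006,0.008,0.025]],"twist":[0.045,0,0],"gripper":[0.04,0.04,0.04]}' >/dev/null
python3 -c "
from h import *;where(-95,43,25)"
```

```text
t 5.68 plate xy mm [-96.3  36.2] z 48.1 toolx ang rel plate 90.34 F plate [-0.9  1.1] 0.4 w 0.04 tilt [ 0.0037 -0.0187]
need tool shift [0.0072 0.0012 0.023 ]
```

```bash

python3 -m inch '{"translation":[[0.006,0,0.013],[0.001,0,0.005]],"twist":[0,0],"gripper":[0.04,0.04]}' >/dev/null
python3 -c "
from h import *;where(-75.5,43,25)
f=eyes.grab_frame('scene');save('pics/s5.png',f);np.savez('scene5.npz',**f)
cv2.imwrite('pics/c5.png',cv2.cvtColor(cv2.resize(f['img'][160:340,220:420],None,fx=4,fy=3.3,interpolation=cv2.INTER_CUBIC),cv2.COLOR_RGB2BGR))
"
```

```text
t 5.85 plate xy mm [-96.7  41.2] z 24.6 toolx ang rel plate 90.27 F plate [-0.7 -0.6] -0.2 w 0.0402 tilt [-0.0018 -0.0207]
need tool shift [ 0.0017  0.0212 -0.0004]
```

View pics/c5.png

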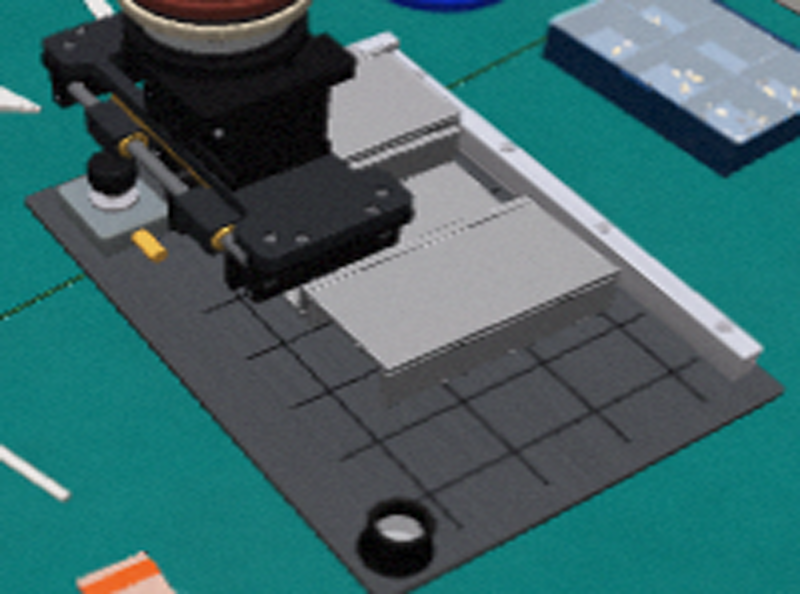

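```bash

python3 -m inch '{"translation":[[0.001,0.009,-0.001],[0,0.007,-0.001]],"twist":[0,0],"gripper":[0.04,0.04]}' >/dev/null
python3 -c "
from h import *;where(-65.5,43,25)"
python3 -m inch '{"translation":[[0,0.005,-0.001],[0,0.004,-0.001]],"twist":[0,0],"gripper":[0.04,0.04]}' >/dev/null
python3 -c "
from h import *;where(-65.5,43,25)"
```

```text
t 6.07 plate xy mm [-81.6  40.7] z 25.9 toolx ang rel plate 90.3 F plate [ 0.2 -0.3] 0.2 w 0.0404 tilt [-0.0056 -0.0224]
need tool shift [0.0023 0.0162 0.0008]
t 6.23 plate xy mm [-69.   40.6] z 30.5 toolx ang rel plate 90.25 F plate [ 0.  -1.2] 0.3 w 0.0401 tilt [-0.0015 -0.0217]
need tool shift [0.0025 0.0035 0.0055]
```

```bash

python3 -m inch '{"translation":[[0,0.001,0.002],[0,0.001,0.001]],"twist":[0,0],"gripper":[0.04,0.04]}' >/dev/null
python3 -c "
from h import *;where(-65.5,43,25)
f=eyes.grab_frame('scene');save('pics/s6.png',f);np.savez('scene6.npz',**f)
cv2.imwrite('pics/c6.png',cv2.cvtColor(cv2.resize(f['img'][160:340,220:420],None,fx=4,fy=3.3,interpolation=cv2.INTER_CUBIC),cv2.COLOR_RGB2BGR))
"
```

```text
t 6.4 plate xy mm [-63.3  40.9] z 30.2 toolx ang rel plate 90.19 F plate [-0.8  0.1] -0.5 w 0.0401 tilt [ 0.0039 -0.0207]
need tool shift [ 0.0022 -0.0022  0.0052]
```

View pics/c6.png

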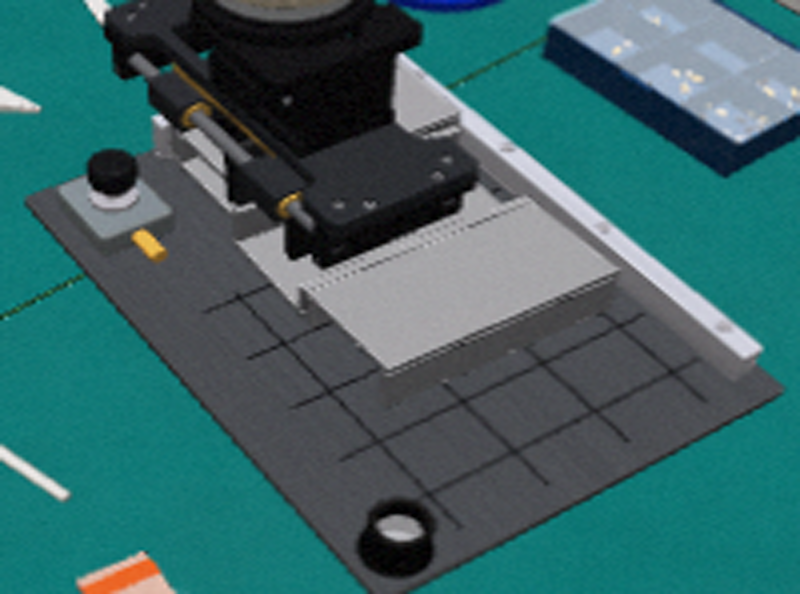

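The fingers passed between A's legs into its trough and A did not move. I can use that: push A's short leg rightwards from inside, which shoves B right along with it. Then I push A's long leg back left, which opens a gap beside B.

```bash

python3 -m inch '{"translation":[[0,0.025,0],[0,0.022,0.003],[0,0.004,0.002]],"twist":[0,0,0],"gripper":[0.034,0.034,0.034]}' >/dev/null
python3 -c "
from h import *;where(4,5,24)"
```

```text
t 6.7 plate xy mm [-12.   41.3] z 26.2 toolx ang rel plate 90.28 F plate [-1.2  0.1] 1.1 w 0.0346 tilt [ 0.0044 -0.0204]
need tool shift [-0.0363  0.0158  0.003 ]
```

```bash

python3 -m inch '{"translation":[[-0.003,0.012,0.001],[-0.006,0.004,0.001],[-0.008,0,0],[-0.006,0,0]],"twist":[0,0,0,0],"gripper":[0.034,0.034,0.034,0.034]}' >/dev/null
python3 -c "
from h import *;where(4,5,24)
f=eyes.grab_frame('scene');save('pics/s7.png',f);np.savez('scene7.npz',**f)
cv2.imwrite('pics/c7.png',cv2.cvtColor(cv2.resize(f['img'][160:340,220:420],None,fx=4,fy=3.3,interpolation=cv2.INTER_CUBIC),cv2.COLOR_RGB2BGR))
"
```

```text
t 7.03 plate xy mm [ 2.8 17.8] z 23.7 toolx ang rel plate 90.34 F plate [-0.5 -0.5] -0.7 w 0.034 tilt [ 0.0016 -0.0203]
need tool shift [-0.0128  0.0011 -0.    ]
```

View pics/c7.png

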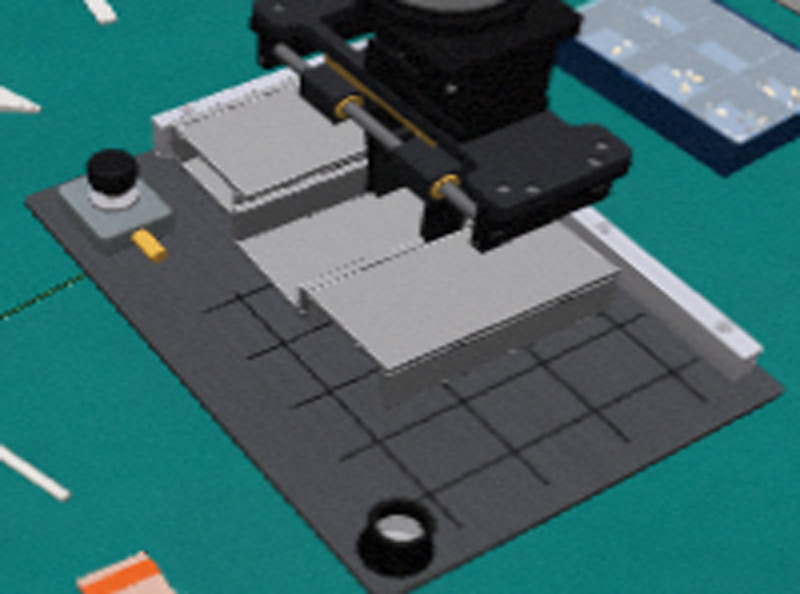

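```bash
python3 - <<'E'
from h import *
f=dict(np.load('scene7.npz'));prof(f,(-60,-50,-40,60),-120,85)
s=telemetry.state();R=s['ee_rot'];p=s['tcp_pos']
im=cv2.cvtColor(cv2.resize(f['img'],None,fx=5,fy=5,interpolation=cv2.INTER_CUBIC),cv2.COLOR_RGB2BGR)
for sx in(-1,1):
  for a in(.017,.032):
    for b in (-.0095,.0095):
      q=[proj(f,p+R@np.array([sx*a,b,zz])) for zz in(0,-.06)]
      q=[(int(u*5),int(v*5)) for u,v in q];cv2.line(im,q[0],q[1],(0,0,255),1)
# A outline at short leg top inner/outer
for yy in(5,11):
  q=[proj(f,np.append(O+RP@np.array([xx,yy])/1000,.0395)) for xx in(-66,74)];q=[(int(u*5),int(v*5)) for u,v in q];cv2.line(im,q[0],q[1],(0,255,0),1)
cv2.imwrite('pics/c7b.png',im[850:1400,1300:2000])
E
```

```text
x -60 -120:11 -116:11 -112:11 -108:10 -104:10 -100:10 -96:9 -92:9 -88:10 -84:10 -80:9 -76:11 -72:10 -68:10 -64:10 -60:32 -56:409 -52:459 -48:45 -44:43 -40:11 -36:28 -32:43 -28:11 -24:41 -20:26 -16:11 -12:26 -8:12 -4:41 0:12 4:23 8:40 12:39 16:40 20:16 24:16 28:16 32:16 36:16 40:16 44:17 48:16 52:15 56:15 60:15 64:16 68:16 72:16 76:31 80:33 84:11
x -50 -120:11 -116:12 -112:10 -108:9 -104:9 -100:9 -96:10 -92:9 -88:10 -84:10 -80:10 -76:10 -72:10 -68:10 -64:11 -60:35 -56:46 -52:415 -48:461 -44:45 -40:46 -36:44 -32:44 -28:44 -24:43 -20:43 -16:43 -12:42 -8:42 -4:41 0:40 4:41 8:40 12:41 16:39 20:- 24:- 28:- 32:17 36:16 40:17 44:16 48:16 52:16 56:17 60:17 64:16 68:17 72:15 76:33 80:46 84:43
x -40 -120:11 -116:11 -112:10 -108:9 -104:9 -100:9 -96:11 -92:10 -88:9 -84:10 -80:11 -76:10 -72:10 -68:10 -64:12 -60:35 -56:46 -52:46 -48:424 -44:464 -40:46 -36:44 -32:45 -28:43 -24:44 -20:43 -16:42 -12:42 -8:41 -4:41 0:41 4:40 8:40 12:41 16:278 20:314 24:271 28:277 32:17 36:17 40:17 44:16 48:16 52:16 56:16 60:17 64:15 68:15 72:16 76:36 80:47 84:45
x 60 -120:11 -116:10 -112:10 -108:10 -104:10 -100:10 -96:10 -92:10 -88:10 -84:10 -80:11 -76:10 -72:10 -68:9 -64:25 -60:46 -56:46 -52:47 -48:45 -44:46 -40:45 -36:44 -32:43 -28:44 -24:42 -20:411 -16:401 -12:40 -8:- -4:- 0:- 4:- 8:- 12:- 16:- 20:- 24:- 28:- 32:- 36:- 40:- 44:- 48:- 52:- 56:- 60:- 64:- 68:- 72:- 76:- 80:- 84:39
```

View pics/c7b.png

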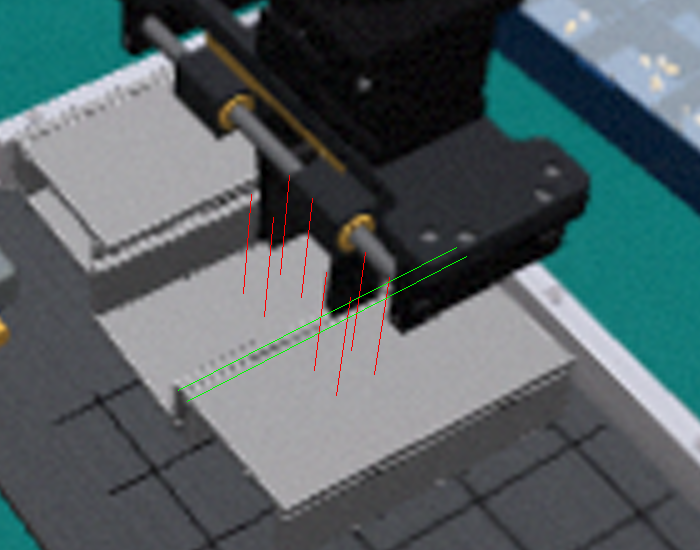

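```bash
python3 - <<'E'
from h import *
where()
f=dict(np.load('scene7.npz'));P,z=pm(f)
img=f['img'].astype(int)
dark=(img.max(-1)<70)&(P[...,0]>-40)&(P[...,0]<60)&(P[...,1]>-60)&(P[...,1]<90)&(z>20)
for z0 in range(35,130,8):
    m=dark&(abs(z-z0)<4)
    if m.sum()>5:print(z0,m.sum(),'x',np.percentile(P[m][:,0],[2,50,98]).round(0),'y',np.percentile(P[m][:,1],[2,25,50,75,98]).round(1))
E
```

```text
t 7.08 plate xy mm [ 2.5 16.7] z 23.6 toolx ang rel plate 90.32 F plate [ 0.4 -0.3] -0.9 w 0.034 tilt [ 0.001  -0.0209]
35 55 x [-37. -12.  13.] y [-48.8  73.5  74.2  74.6  75.4]
43 33 x [-40. -14.  23.] y [-59.8  72.6  73.5  74.6  84.7]
67 50 x [-6. -1. 14.] y [-5.9 -4.9 19.7 38.3 44.1]
75 50 x [-7. -1. 14.] y [-6.4 -5.3 -4.3 38.2 45.5]
83 36 x [-7. -4.  9.] y [-5.8 -5.2  1.4 41.1 45.6]
91 30 x [-7. -5.  3.] y [-7.5 -6.5 38.3 42.3 48. ]
99 27 x [-7. -5.  6.] y [-9.2 -6.7 38.8 42.9 49.6]
107 23 x [-7.  7. 13.] y [-9.2 38.2 39.3 43.2 50.4]
115 12 x [ 1.  4. 10.] y [40.1 42.4 43.3 43.3 43.7]
123 10 x [-4.  0.  3.] y [43.  43.5 44.1 44.6 45.2]
```

```bash
python3 - <<'E'
from h import *
f=eyes.grab_frame('scene');np.savez('scene8.npz',**f)
where()
s=telemetry.state();R=s['ee_rot'];p=s['tcp_pos']
W=cloud(f);Q=(W-p)@R*1000
img=f['img'].astype(int)
m=(np.abs(Q[...,0])<130)&(np.abs(Q[...,1])<130)&(Q[...,2]<-25)&(Q[...,2]>-260)
for z0 in range(-30,-200,-6):
    k=m&(np.abs(Q[...,2]-z0)<3)
    if k.sum()>5: print(z0,k.sum(),'tx',np.percentile(Q[k][:,0],[1,25,50,75,99]).round(0),'ty',np.percentile(Q[k][:,1],[1,50,99]).round(0))
im=cv2.cvtColor(cv2.resize(f['img'][100:270,260:420],None,fx=5,fy=3.5,interpolation=cv2.INTER_CUBIC),cv2.COLOR_RGB2BGR)
cv2.imwrite('pics/c8.png',im)
E
```

```text
t 7.13 plate xy mm [ 2.6 17.4] z 23.7 toolx ang rel plate 90.29 F plate [0.1 0. ] -0.4 w 0.0341 tilt [ 0.0014 -0.0204]
-30 43 tx [ 60.  99. 104. 116. 129.] ty [-120.  -43.   13.]
-36 29 tx [-24.  24. 102. 105. 113.] ty [-120. -111.    6.]
-42 113 tx [-25.  18. 102. 110. 123.] ty [-119. -102.   13.]
-48 68 tx [-25. -23.  25. 111. 121.] ty [-117.   -9.   10.]
-54 31 tx [-26. -24. -22.  19.  27.] ty [-9. -7. 11.]
-60 34 tx [-26. -25. -18.  19.  27.] ty [-10.  -6.   6.]
-66 25 tx [-27. -26. -16.  22.  27.] ty [-9. -8.  2.]
-72 20 tx [-28.   8.  20.  23.  28.] ty [-10.  -7.  -2.]
-78 17 tx [-30. -26.  18.  23.  30.] ty [-9. -8. 10.]
-84 22 tx [-30.  18.  20.  23.  31.] ty [-9.  1. 10.]
-90 13 tx [19. 22. 23. 23. 25.] ty [-1.  3.  8.]
-96 9 tx [22. 23. 24. 24. 25.] ty [-4. -0.  2.]
-102 9 tx [23. 23. 24. 24. 24.] ty [-9. -7. -0.]
-108 48 tx [-86. -85. -12.  80.  84.] ty [-35.  -6.  34.]
-114 167 tx [-87. -85. -41.  45.  83.] ty [-36. -17.  33.]
-120 209 tx [-86. -83. -12.  47.  84.] ty [-36. -30.  36.]
-126 240 tx [-86. -49.   2.  41.  82.] ty [-36. -29.  10.]
-132 331 tx [-92. -44. -27.  34.  87.] ty [-36. -27.  30.]
-138 111 tx [-93. -91. -28.  29.  91.] ty [-36. -22.  37.]
-144 256 tx [-94. -92. -29.  54.  90.] ty [-36. -23.  34.]
-150 1253 tx [-94. -79. -61.  59.  95.] ty [-35.  -8.  36.]
-156 132 tx [-50. -49. -45. -16.  18.] ty [-25. -21.  25.]
-162 133 tx [-49. -48. -37. -16.  16.] ty [-25. -20.  24.]
-168 112 tx [-50. -49. -35. -10.  16.] ty [-25. -19.  23.]
-174 145 tx [-50. -48. -25.  -4.  16.] ty [-24. -20.  23.]
-180 68 tx [-50. -49. -48. -46.  11.] ty [-22.  -7.  22.]
-186 64 tx [-50. -49. -48. -48. -38.] ty [-22.  -2.  23.]
-192 70 tx [-50. -49. -48. -47. -22.] ty [-19.   3.  23.]
-198 105 tx [-50. -49. -48. -27.  13.] ty [-36. -12.  33.]
```

View pics/c8.png

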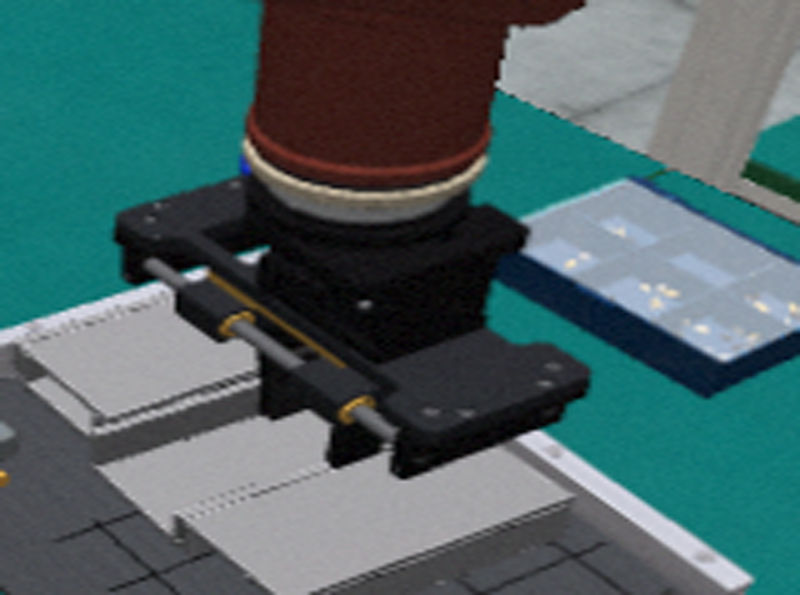

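The depth data show the fingertips about 37 mm higher than the reported TCP: the body starts at -107 mm instead of -70, and the visible fingers end near z≈60 instead of 24. This explains why the "low" push tipped B. I'll check it by contact, lowering gently into A's trough.

```bash

python3 -m inch '{"translation":[[0.012,0,0],[0.01,0,0],[0.002,0,0]],"twist":[0,0,0],"gripper":[0.02,0.02,0.02]}' >/dev/null
python3 -c "
from h import *;where(3,41,-15)"
python3 -m inch '{"translation":[[0,0,0.006],[0,0,0.003]],"twist":[0,0],"gripper":[0.02,0.02]}' >/dev/null
python3 -c "
from h import *;where(3,41,-15)"
python3 -m inch '{"translation":[[0,0,0.006],[0,0,0.002]],"twist":[0,0],"gripper":[0.02,0.02]}' >/dev/null
python3 -c "
from h import *;where(3,41,-15)
f=eyes.grab_frame('scene');np.savez('scene9.npz',**f)
s=telemetry.state();R=s['ee_rot'];p=s['tcp_pos']
W=cloud(f);Q=(W-p)@R*1000
k=(abs(Q[...,0])<90)&(abs(Q[...,1])<37)&(Q[...,2]<-70)&(f['img'].max(-1)<75)
print(np.percentile(Q[k][:,2],[95,98,99,99.5,100]))
im=cv2.cvtColor(cv2.resize(f['img'][100:270,260:420],None,fx=5,fy=3.5,interpolation=cv2.INTER_CUBIC),cv2.COLOR_RGB2BGR)
cv2.imwrite('pics/c9.png',im)
"
```

```text
t 7.38 plate xy mm [ 1.2 42.7] z 23.7 toolx ang rel plate 90.13 F plate [0.2 0.3] -0.1 w 0.0231 tilt [ 0.0011 -0.0196]
need tool shift [-0.001   0.0017  0.0387]
t 7.55 plate xy mm [ 1.3 45.1] z 15.1 toolx ang rel plate 90.31 F plate [0.4 0.6] -0.0 w 0.0203 tilt [ 0.003 -0.019]
need tool shift [-0.0035  0.0015  0.0301]
t 7.72 plate xy mm [ 0.7 45.5] z 5.7 toolx ang rel plate 90.39 F plate [-0.7 -0.6] 0.2 w 0.0199 tilt [ 0.0024 -0.0192]
need tool shift [-0.0041  0.0022  0.0208]
[-121.92466018 -114.02608041 -110.76789393 -106.96000295  -70.96749903]
```

View pics/c9.png

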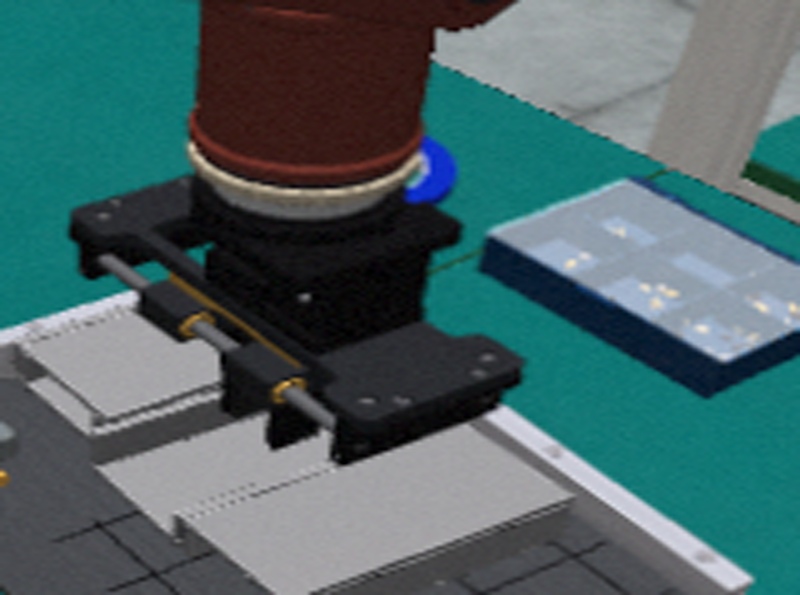

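Reported z is now 5.7 mm with no contact, which is below the deck, so the offset is confirmed at about +37 mm. I'll put it in the helper and fix it by touching A's web.

```bash
cat >> h.py <<'E'
ZO=0.037
def where(tx=None,ty=None,tz=None):
    s=telemetry.state();R=s['ee_rot'];p=s['tcp_pos']-ZO*R[:,2]
    pl=RP.T@(p[:2]-O)*1000
    ang=np.rad2deg(np.arctan2(R[1,0],R[0,0])-TH)
    F=s['contact_force'];Fp=RP.T@F[:2]
    print('t',round(s['time_s'],2),'TRUE plate xy mm',pl.round(1),'z',(p[2]*1000).round(1),'ang',ang.round(2),'F',Fp.round(1),F[2].round(1),'w',round(s['width'],4),'tilt plate',(RP.T@R[:2,2]).round(4))
    if tx is not None:
        t=np.append(O+RP@np.array([tx,ty])/1000,tz/1000)
        print('need tool shift',(R.T@(t-p)).round(4))
E
python3 -m inch '{"translation":[[-0.003,0,0.01],[0,0,0.008],[0,0,0.002]],"twist":[0,0,0],"gripper":[0.02,0.02,0.02]}' >/dev/null
python3 -c "
from h import *;where(3,41,20)"
python3 -m inch '{"translation":[[0,0,0.003]],"twist":[0],"gripper":[0.02]}' >/dev/null
python3 -c "
from h import *;where(3,41,20)"
python3 -m inch '{"translation":[[0,0,0.002]],"twist":[0],"gripper":[0.02]}' >/dev/null
python3 -c "
from h import *;where(3,41,20)"

```

```text
t 8.02 TRUE plate xy mm [ 0.9 42.1] z 20.9 ang 90.36 F [ 0.2 -0.5] 0.6 w 0.02 tilt plate [ 0.005  -0.0188]
need tool shift [-0.0011  0.0021  0.0009]
t 8.1 TRUE plate xy mm [ 0.7 41.6] z 17.1 ang 90.34 F [0.9 0.1] 0.7 w 0.02 tilt plate [ 0.0043 -0.0191]
need tool shift [-0.0007  0.0023 -0.0029]
t 8.18 TRUE plate xy mm [ 0.8 41.6] z 15.9 ang 90.32 F [-10.8  -2.2] 29.1 w 0.0202 tilt plate [ 0.0034 -0.0192]
need tool shift [-0.0007  0.0023 -0.0041]
```

Contact at true z≈16, so the +37 mm offset is right. Next I push A (and B ahead of it) right from inside the trough.

```bash

python3 -m inch '{"translation":[[0,0.002,-0.004],[-0.004,0,0],[-0.005,0,0]],"twist":[0,0,0],"gripper":[0.02,0.02,0.02]}' >/dev/null
python3 -c "
from h import *;where(3,3,20)"
python3 -m inch '{"translation":[[-0.007,0,0],[-0.007,0,0],[-0.007,0,0]],"twist":[0,0,0],"gripper":[0.02,0.02,0.02]}' >/dev/null
python3 -c "
from h import *;where(3,3,20)
f=eyes.grab_frame('scene');np.savez('scene10.npz',**f)
cv2.imwrite('pics/c10.png',cv2.cvtColor(cv2.resize(f['img'][160:340,220:420],None,fx=4,fy=3.3,interpolation=cv2.INTER_CUBIC),cv2.COLOR_RGB2BGR))"

```

```text
t 8.43 TRUE plate xy mm [ 3.3 32.8] z 20.6 ang 90.35 F [-0.8 -0.1] -0.2 w 0.02 tilt plate [ 0.004  -0.0187]
need tool shift [-0.0298 -0.0005  0.0012]
t 8.68 TRUE plate xy mm [ 3.5 11.2] z 20.8 ang 90.35 F [0.2 3.2] -0.5 w 0.0197 tilt plate [ 0.0048 -0.0164]
need tool shift [-0.0082 -0.0005  0.0009]
```

View pics/c10.png

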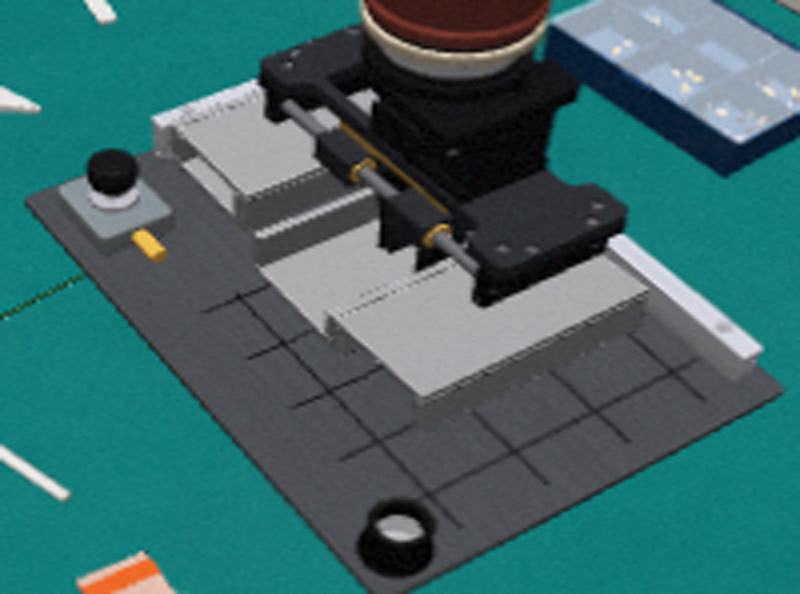

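```bash

python3 -m inch '{"translation":[[-0.006,0,0],[-0.004,0,0]],"twist":[0,0],"gripper":[0.02,0.02]}' >/dev/null
python3 -c "
from h import *;where(3,3,20)"
python3 -m inch '{"translation":[[0.01,0,0],[0.01,0,0],[0.008,0,0],[0.007,0,0]],"twist":[0,0,0,0],"gripper":[0.02,0.02,0.02,0.02]}' >/dev/null
python3 -c "
from h import *;where(3,50,20)"

```

```text
t 8.9 TRUE plate xy mm [ 3.3 -1.4] z 20.6 ang 90.29 F [0.6 2.3] -0.6 w 0.0201 tilt plate [ 0.004  -0.0172]
need tool shift [ 0.0044 -0.0002  0.0006]
t 9.23 TRUE plate xy mm [ 3.2 32.5] z 19.8 ang 90.09 F [-0.1 -3.1] 1.4 w 0.0201 tilt plate [ 0.003  -0.0205]
need tool shift [ 0.0175 -0.0002 -0.0006]
```

```bash

python3 -m inch '{"translation":[[0.007,0,0],[0.004,0,0],[0.002,0,0]],"twist":[0,0,0],"gripper":[0.02,0.02,0.02]}' >/dev/null
python3 -c "
from h import *;where(3,53,20)
f=eyes.grab_frame('scene');np.savez('scene11.npz',**f)
cv2.imwrite('pics/c11.png',cv2.cvtColor(cv2.resize(f['img'][160:340,220:420],None,fx=4,fy=3.3,interpolation=cv2.INTER_CUBIC),cv2.COLOR_RGB2BGR))"

```

```text
t 9.48 TRUE plate xy mm [ 3.1 48.8] z 19.6 ang 90.28 F [-0.5 -2.2] 3.2 w 0.0198 tilt plate [ 0.0035 -0.0214]
need tool shift [ 0.0042 -0.0001 -0.0005]
```

View pics/c11.png

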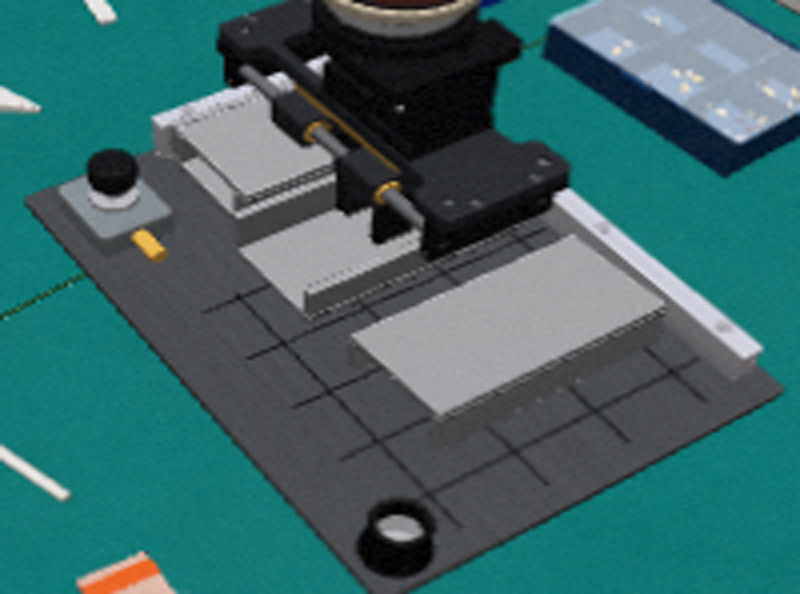

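The gap is open: A is nearly back at the pair and B lies free to the right. I'll spread the fingers gently inside A's trough, hold it that way and bring it home in x and y.

```bash

python3 -m inch '{"translation":[[-0.003,0,0],[0,0,0],[0,0,0],[0,0,0],[0,0,0]],"twist":[0,0,0,0,0],"gripper":[0.03,0.06,0.06,0.06,0.06]}' 10 >/dev/null
python3 -c "
from h import *;where(14,46,20)
f=eyes.grab_frame('scene');np.savez('scene12.npz',**f);prof(f,(-55,-45),0,100);prof(f,(-20,10,40),-110,0)
P,z=pm(f)
for y0 in (15,25,35,45,55):
  m=(abs(P[...,1]-y0)<4)&(z>13.5)&(z<20)&(P[...,0]>-90)&(P[...,0]<-30);print(y0,'A near end',np.nanmin(P[m][:,0]))
"

```

```text
t 9.95 TRUE plate xy mm [ 2.8 45.9] z 19.5 ang 90.29 F [0.3 1.2] -0.6 w 0.0389 tilt plate [ 0.0031 -0.0209]
need tool shift [ 0.0001  0.0112 -0.0005]
x -55 0:11 4:9 8:10 12:24 16:42 20:42 24:- 28:19 32:19 36:18 40:18 44:18 48:18 52:18 56:18 60:17 64:18 68:18 72:18 76:31 80:46 84:46 88:45 92:43 96:43
x -45 0:10 4:10 8:11 12:23 16:44 20:42 24:- 28:- 32:- 36:19 40:19 44:18 48:18 52:18 56:17 60:18 64:17 68:18 72:18 76:25 80:45 84:45 88:47 92:46 96:47
x -20 -110:10 -106:10 -102:10 -98:15 -94:43 -90:45 -86:46 -82:45 -78:45 -74:45 -70:44 -66:43 -62:43 -58:43 -54:43 -50:42 -46:127 -42:118 -38:101 -34:134 -30:86 -26:133 -22:134 -18:377 -14:407 -10:128 -6:118 -2:114
x 10 -110:9 -106:10 -102:9 -98:14 -94:41 -90:46 -86:45 -82:45 -78:44 -74:45 -70:43 -66:43 -62:43 -58:43 -54:43 -50:43 -46:128 -42:117 -38:101 -34:133 -30:133 -26:134 -22:135 -18:134 -14:134 -10:360 -6:389 -2:269
x 40 -110:10 -106:10 -102:10 -98:17 -94:42 -90:46 -86:45 -82:46 -78:45 -74:44 -70:44 -66:44 -62:43 -58:43 -54:42 -50:42 -46:43 -42:116 -38:99 -34:88 -30:87 -26:42 -22:134 -18:135 -14:- -10:13 -6:11 -2:12
15 A near end -65.43716719334675
25 A near end -66.00789326005017
35 A near end -65.86137337877842
45 A near end -66.15559128960645
55 A near end -65.83770095812397
```

```bash

python3 -m inch '{"translation":[[0,0.004,0],[0,0.004,0],[0,0.001,0]],"twist":[0,0,0],"gripper":[0.06,0.06,0.06]}' >/dev/null
python3 -c "
from h import *;where(14,46,20)"
python3 -m inch '{"translation":[[0,0.001,0]],"twist":[0],"gripper":[0.06]}' >/dev/null
python3 -c "
from h import *;where(14,46,20)"

```

```text
t 10.25 TRUE plate xy mm [10.2 45.9] z 19.4 ang 90.29 F [-3.7 -0.9] 2.0 w 0.0392 tilt plate [-0.0014 -0.0209]
need tool shift [ 0.      0.0038 -0.0006]
t 10.33 TRUE plate xy mm [11.  45.9] z 19.4 ang 90.29 F [-3.5 -0.6] 3.4 w 0.0392 tilt plate [-0.0025 -0.021 ]
need tool shift [ 0.0001  0.003  -0.0007]
```

```bash

python3 -m inch '{"translation":[[0,0.002,0],[0,0.002,0]],"twist":[0,0],"gripper":[0.06,0.06]}' >/dev/null
python3 -c "
from h import *;where(14,46,20)"
python3 -m inch '{"translation":[[0,0.001,0]],"twist":[0],"gripper":[0.06]}' >/dev/null
python3 -c "
from h import *;where(14,46,20)"

```

```text
t 10.5 TRUE plate xy mm [14.4 45.9] z 19.4 ang 90.3 F [-4.  -1.5] 5.6 w 0.0391 tilt plate [-0.0046 -0.0213]
need tool shift [ 0.     -0.0004 -0.0006]
t 10.58 TRUE plate xy mm [15.3 45.9] z 19.3 ang 90.29 F [-7.3 -1.6] 5.0 w 0.0392 tilt plate [-0.0054 -0.0214]
need tool shift [ 0.0001 -0.0013 -0.0007]
```

```bash

python3 -m inch '{"translation":[[0.001,0.001,0],[0,0,0],[0,0,0],[0,0,0]],"twist":[0,0,0,0],"gripper":[0.06,0.02,0.02,0.02]}' >/dev/null
python3 -c "
from h import *;where(14,46,80)"
python3 -m inch '{"translation":[[0,0,-0.025],[0,0,-0.035],[-0.02,0,-0.005],[-0.03,0,0],[-0.03,0,0]],"twist":[0,0,0,0,0],"gripper":[0.02,0.02,0.087,0.087,0.087]}' 20 >/dev/null
python3 -c "
from h import *;where(5,-61,90)"

```

```text
t 10.92 TRUE plate xy mm [15.3 46.1] z 19.4 ang 90.26 F [-3.7 -0.5] 4.2 w 0.0389 tilt plate [-0.0089 -0.023 ]
need tool shift [-0.0015 -0.0019 -0.0606]
t 11.33 TRUE plate xy mm [ 18.9 -29.8] z 87.3 ang 90.66 F [ 0.4 -0.2] 0.1 w 0.0454 tilt plate [-0.0021 -0.022 ]
need tool shift [-0.0311 -0.0142 -0.002 ]
```

```bash
python3 - <<'E'
from h import *
for n in ('scene','top'):
    f=eyes.grab_frame(n);np.savez(n+'13.npz',**f);save(f'pics/{n}13.png',f)
    if n=='scene':
        cv2.imwrite('pics/c13.png',cv2.cvtColor(cv2.resize(f['img'][160:340,220:420],None,fx=4,fy=3.3,interpolation=cv2.INTER_CUBIC),cv2.COLOR_RGB2BGR))
where()
E
```

```text
t 11.43 TRUE plate xy mm [ 18.6 -32.9] z 86.6 ang 90.39 F [-0.1  0. ] -0.4 w 0.0529 tilt plate [-0.0039 -0.0237]
```

View pics/c13.png

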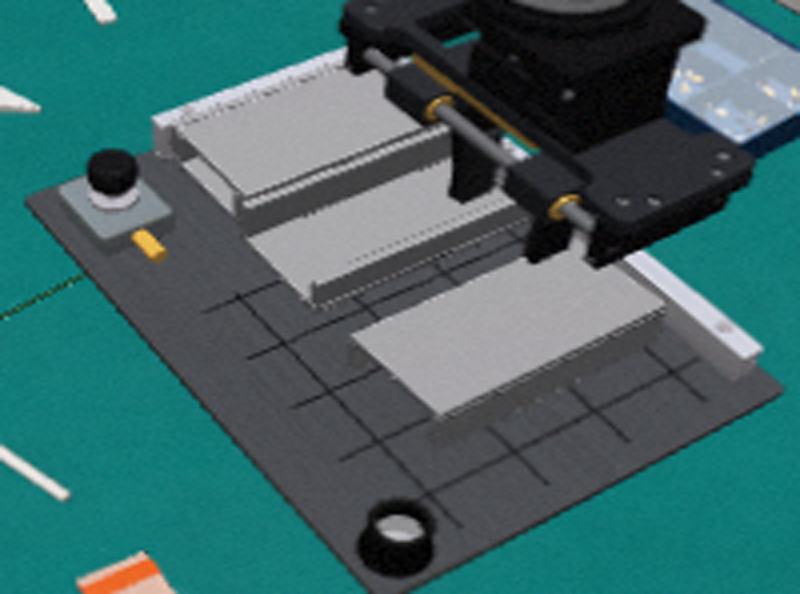

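View pics/top13.png

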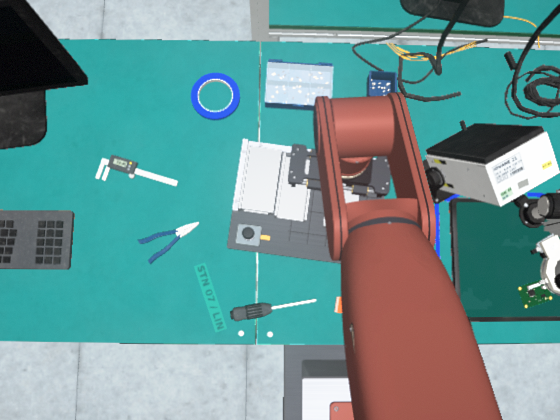

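```bash
cat >> h.py <<'E'
def ends(f):
    P,z=pm(f);img=f['img'].astype(int)
    for nm,zl,zh,y0,y1 in(('Aweb',13.5,20,18,70),('Btop',40,50,-130,0)):
        m=(z>zl)&(z<zh)&(P[...,1]>y0)&(P[...,1]<y1)&(P[...,0]>-110)&(P[...,0]<84)&(img.min(-1)>90)
        n,l,st,c=cv2.connectedComponentsWithStats(m.astype(np.uint8))
        k=l==1+np.argmax(st[1:,4]);r=cv2.minAreaRect(P[k].astype(np.float32));print(nm,np.array(r[0]).round(1),np.array(r[1]).round(1),round(r[2],2),'xmin/max',P[k][:,0].min().round(1),P[k][:,0].max().round(1),'y',P[k][:,1].min().round(1),P[k][:,1].max().round(1))
E
python3 - <<'E'
from h import *
f=dict(np.load('scene13.npz'));ends(f);prof(f,(-50,-40,-30,60),-110,100)
E
```

```text
Aweb [10.9 50.1] [141.8  50. ] 4.99 xmin/max -58.9 82.8 y 19.1 70.0
Btop [  4.3 -61.2] [140.5  70.4] 0.77 xmin/max -65.8 74.9 y -96.9 -26.5
x -50 -110:10 -106:10 -102:9 -98:24 -94:476 -90:46 -86:45 -82:45 -78:43 -74:44 -70:45 -66:43 -62:43 -58:43 -54:42 -50:41 -46:41 -42:40 -38:41 -34:40 -30:40 -26:39 -22:- -18:- -14:11 -10:10 -6:10 -2:10 2:10 6:10 10:14 14:39 18:40 22:16 26:16 30:15 34:16 38:17 42:16 46:17 50:17 54:16 58:16 62:16 66:17 70:17 74:22 78:28 82:45 86:45 90:42 94:37 98:45
x -40 -110:8 -106:10 -102:9 -98:23 -94:447 -90:495 -86:45 -82:45 -78:45 -74:44 -70:44 -66:43 -62:43 -58:43 -54:43 -50:42 -46:42 -42:42 -38:41 -34:40 -30:40 -26:40 -22:- -18:- -14:- -10:11 -6:9 -2:10 2:10 6:11 10:25 14:39 18:- 22:- 26:- 30:18 34:17 38:17 42:16 46:17 50:17 54:16 58:15 62:16 66:17 70:15 74:33 78:46 82:- 86:45 90:47 94:46 98:47
x -30 -110:10 -106:9 -102:10 -98:20 -94:46 -90:470 -86:45 -82:45 -78:45 -74:44 -70:44 -66:44 -62:44 -58:44 -54:43 -50:42 -46:42 -42:41 -38:41 -34:41 -30:40 -26:40 -22:- -18:- -14:- -10:11 -6:10 -2:10 2:11 6:10 10:19 14:39 18:39 22:- 26:- 30:19 34:15 38:16 42:16 46:16 50:16 54:17 58:17 62:17 66:17 70:15 74:28 78:47 82:46 86:46 90:46 94:45 98:47
x 60 -110:11 -106:11 -102:10 -98:17 -94:42 -90:45 -86:46 -82:46 -78:417 -74:438 -70:45 -66:45 -62:43 -58:151 -54:44 -50:43 -46:41 -42:43 -38:41 -34:40 -30:- -26:- -22:- -18:- -14:- -10:12 -6:12 -2:11 2:11 6:11 10:25 14:40 18:- 22:- 26:- 30:17 34:16 38:15 42:- 46:- 50:- 54:17 58:17 62:17 66:18 70:17 74:29 78:45 82:44 86:47 90:47 94:47 98:47
```

A is at x≈12 with its right face at y≈11.5, nearly home. B's centre is at (4.3, -61.2), its width running from -97 to -26.5. Next I grip B across its width.

```bash

python3 -m inch '{"translation":[[-0.014,-0.007,0],[-0.011,-0.006,0],[0,0,0],[0,0,0]],"twist":[0,0,0,0],"gripper":[0.087,0.087,0.087,0.087]}' 25 >/dev/null
python3 -c "
from h import *;where(4.5,-61.5,22)"

```

```text
t 11.77 TRUE plate xy mm [  7.3 -59.1] z 87.0 ang 90.2 F [0.7 0.3] -0.2 w 0.0794 tilt plate [ 0.0006 -0.0224]
need tool shift [-0.001  -0.0029  0.0651]
```

```bash

python3 -m inch '{"translation":[[-0.001,-0.002,0.01],[0,-0.001,0.015]],"twist":[0,0],"gripper":[0.087,0.087]}' >/dev/null
python3 -c "
from h import *;where(4.5,-61.5,22)"

```

```text
t 11.93 TRUE plate xy mm [  7.6 -59.2] z 64.1 ang 90.22 F [0.6 0.2] 0.8 w 0.0853 tilt plate [ 0.0081 -0.0209]
need tool shift [-0.0014 -0.0034  0.0421]
```

```bash

python3 -m inch '{"translation":[[-0.0025,-0.003,0.003],[-0.001,-0.002,0.003]],"twist":[0,0],"gripper":[0.087,0.087]}' >/dev/null
python3 -c "
from h import *;where(4.5,-61.5,22)
f=eyes.grab_frame('scene');np.savez('scene14.npz',**f)
cv2.imwrite('pics/c14.png',cv2.cvtColor(cv2.resize(f['img'][160:340,240:440],None,fx=4,fy=3.3,interpolation=cv2.INTER_CUBIC),cv2.COLOR_RGB2BGR))"

```

```text
t 12.1 TRUE plate xy mm [  0.8 -61.9] z 54.6 ang 90.31 F [ 0.5 -0.1] -0.0 w 0.0864 tilt plate [ 0.0045 -0.0209]
need tool shift [0.001  0.0036 0.0326]
```

View pics/c14.png

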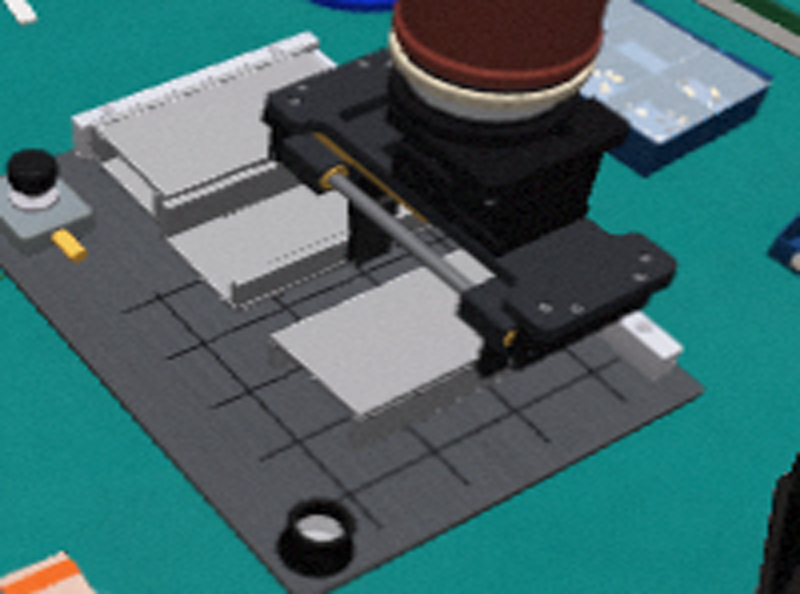

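The fingers straddle B: the left one is in the gap at (370,240) and the right one is outside at (490,355). I'll lower.

```bash

python3 -m inch '{"translation":[[0.0005,0.002,0.012],[0,0.001,0.009]],"twist":[0,0],"gripper":[0.087,0.087]}' >/dev/null
python3 -c "
from h import *;where(4.5,-61.5,22)"
python3 -m inch '{"translation":[[0.0005,0,0.005],[0,0,0.003]],"twist":[0,0],"gripper":[0.087,0.087]}' >/dev/null
python3 -c "
from h import *;where(4.5,-61.5,22)"

```

```text
t 12.32 TRUE plate xy mm [  3.8 -61.3] z 33.0 ang 90.35 F [-0.5  0.3] 0.4 w 0.087 tilt plate [ 0.0055 -0.0207]
need tool shift [-0.      0.0006  0.011 ]
t 12.48 TRUE plate xy mm [  3.4 -60.8] z 22.5 ang 90.36 F [-1.6 -0.5] 0.8 w 0.0872 tilt plate [ 0.0039 -0.0208]
need tool shift [-0.0007  0.0011  0.0006]
```

Grip with 25 N.

```bash

python3 -m inch '{"translation":[[0,0,0],[0,0,0],[0,0,0],[0,0,0]],"twist":[0,0,0,0],"gripper":[0.06,0.06,0.06,0.06]}' 25 >/dev/null
python3 -c "
from h import *;where(4.5,-61.5,22)"
python3 -m inch '{"translation":[[0,0,-0.005],[0,0,-0.01]],"twist":[0,0],"gripper":[0.06,0.06]}' >/dev/null
python3 -c "
from h import *;where(4.5,-61.5,62)
f=eyes.grab_frame('scene');np.savez('scene15.npz',**f)
cv2.imwrite('pics/c15.png',cv2.cvtColor(cv2.resize(f['img'][160:340,240:440],None,fx=4,fy=3.3,interpolation=cv2.INTER_CUBIC),cv2.COLOR_RGB2BGR))"

```

```text
t 12.82 TRUE plate xy mm [  2.9 -60.9] z 21.2 ang 90.36 F [-0.1  0.3] -0.4 w 0.0708 tilt plate [ 0.0018 -0.0212]
need tool shift [-0.0006  0.0016 -0.0008]
t 12.98 TRUE plate xy mm [  0.8 -60.9] z 34.9 ang 90.35 F [-0.5  0.1] -1.3 w 0.0709 tilt plate [-0.0025 -0.0217]
need tool shift [-0.0012  0.0036 -0.0271]
```

View pics/c15.png

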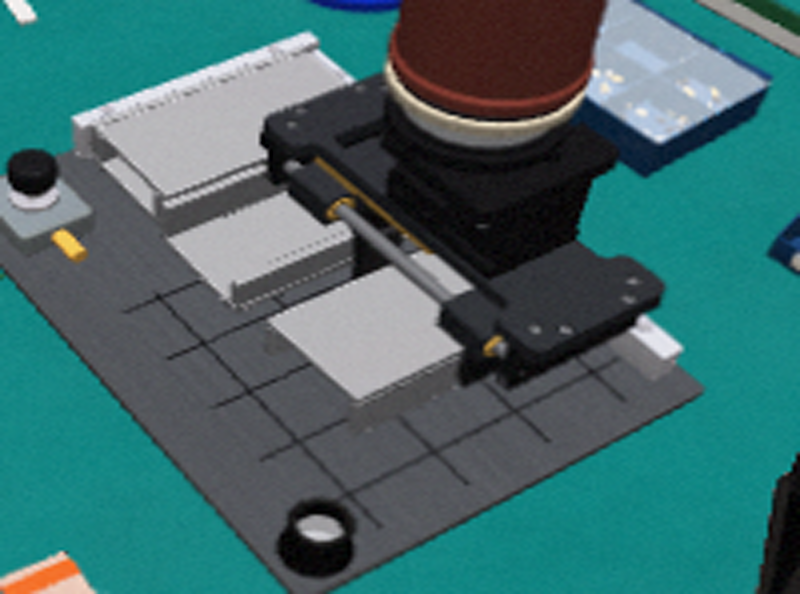

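```bash

python3 -m inch '{"translation":[[0,0.001,-0.012],[0,0.001,-0.012],[0,0,-0.004]],"twist":[0,0,0],"gripper":[0.06,0.06,0.06]}' >/dev/null
python3 -c "
from h import *;where(12,16,65)
f=eyes.grab_frame('scene');np.savez('scene16.npz',**f);prof(f,(-50,-30,60),-110,30)
cv2.imwrite('pics/c16.png',cv2.cvtColor(cv2.resize(f['img'][160:340,240:440],None,fx=4,fy=3.3,interpolation=cv2.INTER_CUBIC),cv2.COLOR_RGB2BGR))"

```

```text
t 13.28 TRUE plate xy mm [  5.  -59.8] z 68.7 ang 90.35 F [1.2 0.1] -1.8 w 0.071 tilt plate [ 0.0025 -0.0209]
need tool shift [0.0758 0.0075 0.0021]
x -50 -110:10 -106:10 -102:9 -98:10 -94:71 -90:91 -86:11 -82:12 -78:11 -74:12 -70:12 -66:51 -62:90 -58:50 -54:90 -50:50 -46:11 -42:50 -38:12 -34:12 -30:62 -26:86 -22:11 -18:11 -14:13 -10:11 -6:11 -2:10 2:11 6:10 10:25 14:40 18:38 22:15 26:15
x -30 -110:149 -106:156 -102:164 -98:157 -94:75 -90:96 -86:95 -82:124 -78:233 -74:288 -70:314 -66:305 -62:303 -58:301 -54:295 -50:291 -46:286 -42:284 -38:286 -34:274 -30:88 -26:87 -22:87 -18:148 -14:154 -10:163 -6:157 -2:160 2:160 6:158 10:148 14:171 18:177 22:157 26:166
x 60 -110:10 -106:10 -102:412 -98:11 -94:10 -90:9 -86:9 -82:- -78:- -74:- -70:- -66:- -62:- -58:- -54:- -50:- -46:- -42:- -38:- -34:- -30:- -26:- -22:- -18:- -14:- -10:- -6:- -2:- 2:- 6:- 10:38 14:40 18:- 22:- 26:-
```

View pics/c16.png

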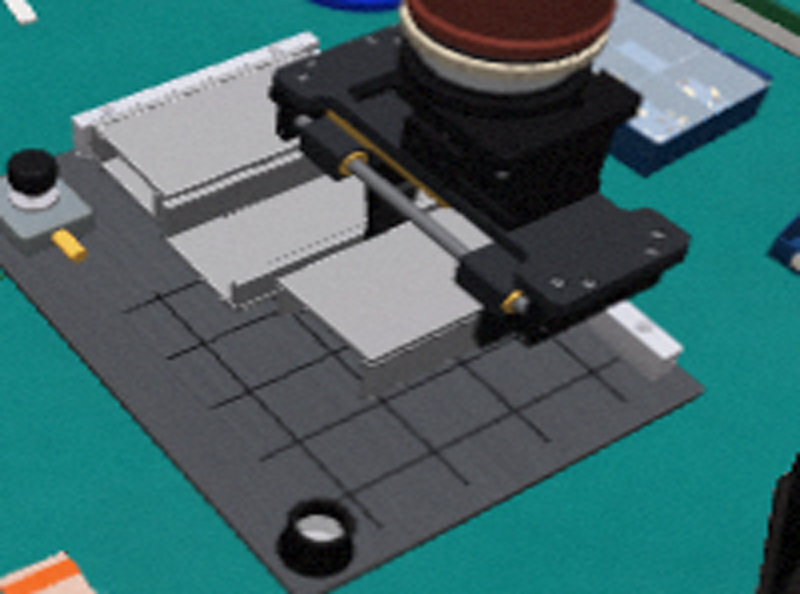

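B is held and lifted clear, with its underside at about z=58. Move left over A.

```bash

python3 -m inch '{"translation":[[0.012,0.001,0],[0.015,0.001,0],[0.015,0.001,0],[0.012,0.001,0],[0.006,0.001,0]],"twist":[0,0,0,0,0],"gripper":[0.06,0.06,0.06,0.06,0.06]}' >/dev/null
python3 -c "
from h import *;where(10,15,65)"

```

```text
t 13.75 TRUE plate xy mm [10.8  3.6] z 68.6 ang 90.14 F [-0.7 -0.2] -2.1 w 0.0703 tilt plate [ 0.0058 -0.0199]
need tool shift [ 0.0115 -0.0008  0.0034]
```

```bash

python3 -m inch '{"translation":[[0.007,0,0.002],[0.002,0,0.002]],"twist":[0,0],"gripper":[0.06,0.06]}' >/dev/null
python3 -c "
from h import *;where(10,15,22)
f=eyes.grab_frame('scene');np.savez('scene17.npz',**f)
P,z=pm(f)
m=(z>75)&(z<105)&(f['img'].min(-1)>120)&(P[...,0]<-20)&(P[...,0]>-90)&(P[...,1]>-50)&(P[...,1]<80)
print(m.sum(),'x',np.percentile(P[m][:,0],[1,99]),'y',np.percentile(P[m][:,1],[1,99]))
for y in range(-20,60,8):
  k=m&(abs(P[...,1]-y)<4)
  if k.any():print(y,np.median(z[k]).round(1))
cv2.imwrite('pics/c17.png',cv2.cvtColor(cv2.resize(f['img'][160:340,240:440],None,fx=4,fy=3.3,interpolation=cv2.INTER_CUBIC),cv2.COLOR_RGB2BGR))"

```

```text
t 13.92 TRUE plate xy mm [10.7 14.9] z 64.0 ang 90.25 F [0.5 0.1] -1.7 w 0.0708 tilt plate [ 0.0059 -0.0197]
need tool shift [ 0.001  -0.001   0.0419]
511 x [-56.87726744 -20.37705077] y [-16.63994669  51.56214625]
-20 90.1
-12 88.9
-4 88.2
4 87.3
12 86.4
20 85.4
28 84.9
36 84.0
44 83.3
52 82.6
```

View pics/c17.png

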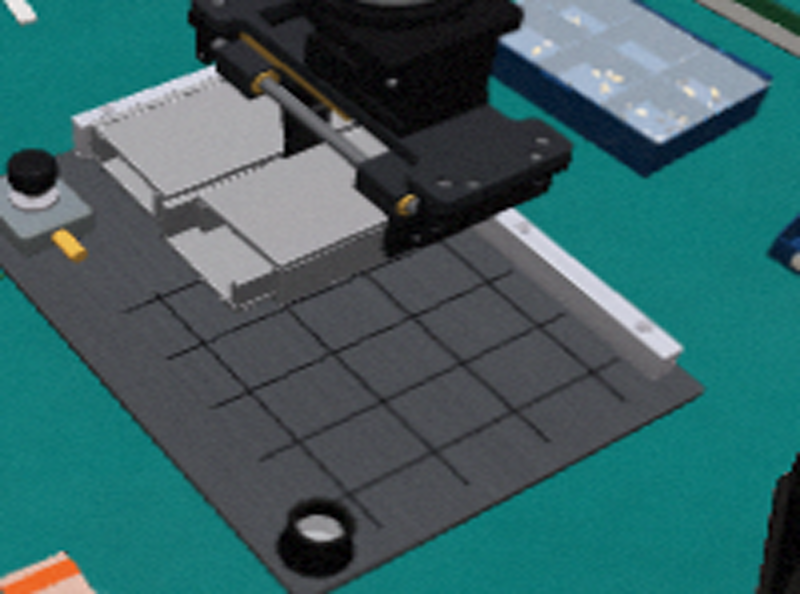

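```bash

python3 -m inch '{"translation":[[0,-0.001,0.01],[0,-0.001,0.01],[0,0,0.006]],"twist":[0,0,0],"gripper":[0.06,0.06,0.06]}' >/dev/null
python3 -c "
from h import *;where(10,15,22)"

```

```text
t 14.22 TRUE plate xy mm [ 8.9 13.7] z 35.9 ang 90.27 F [0.1 0.8] -2.5 w 0.071 tilt plate [ 0.0067 -0.0202]
need tool shift [0.0016 0.001  0.0139]
```

```bash

python3 -m inch '{"translation":[[0,0.001,0.003],[0,0,0.003]],"twist":[0,0],"gripper":[0.06,0.06]}' >/dev/null
python3 -c "
from h import *;where(10,15,22)"
python3 -m inch '{"translation":[[0,0,0.002]],"twist":[0],"gripper":[0.06]}' >/dev/null
python3 -c "
from h import *;where(10,15,22)"

```

```text
t 14.38 TRUE plate xy mm [ 8.4 12.2] z 26.9 ang 90.21 F [ 0.9 -0.1] 7.3 w 0.0706 tilt plate [ 0.003  -0.0214]
need tool shift [0.0029 0.0016 0.0048]
t 14.47 TRUE plate xy mm [ 8.6 11.7] z 25.2 ang 90.18 F [-4.8 -2.5] 11.8 w 0.0705 tilt plate [ 0.0025 -0.0216]
need tool shift [0.0033 0.0014 0.0031]
```

```bash

python3 -m inch '{"translation":[[0,0,0],[0,0,0],[0,0,0]],"twist":[0,0,0],"gripper":[0.08,0.08,0.08]}' >/dev/null
python3 -c "
from h import *;where(10,12,90)
f=eyes.grab_frame('scene');np.savez('scene18.npz',**f)
cv2.imwrite('pics/c18.png',cv2.cvtColor(cv2.resize(f['img'][160:340,240:440],None,fx=4,fy=3.3,interpolation=cv2.INTER_CUBIC),cv2.COLOR_RGB2BGR))"

```

```text
t 14.72 TRUE plate xy mm [ 9.8 11. ] z 25.7 ang 90.1 F [-0.4  0.3] -0.1 w 0.0782 tilt plate [ 0.004  -0.0214]
need tool shift [-0.0004  0.0005 -0.0643]
```

View pics/c18.png

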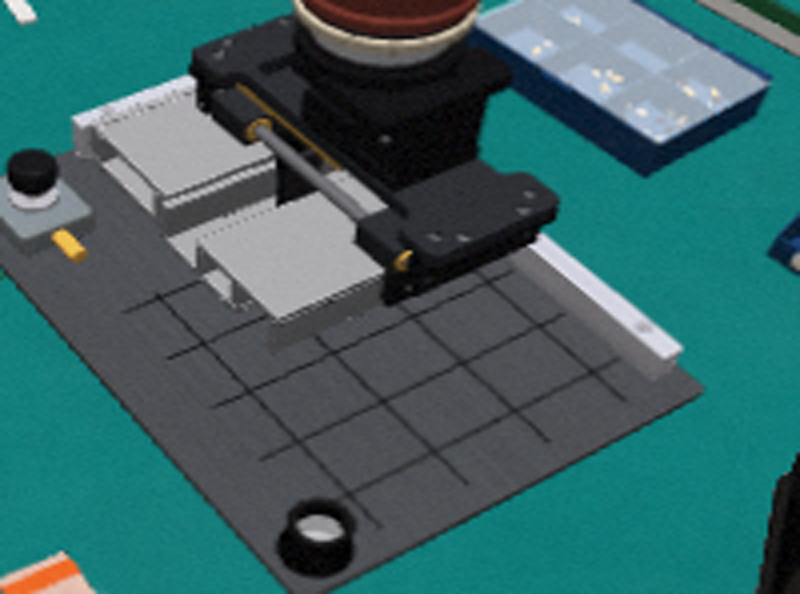

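B now lies across A with its legs interlocked: short leg in the trough, long leg on the deck. I'll rise, close the gripper and go round to the right to push everything home.

```bash

python3 -m inch '{"translation":[[0,0,-0.02],[0,0,-0.03],[-0.012,0,-0.015],[-0.024,0,0],[-0.02,0,0]],"twist":[0,0,0,0,0],"gripper":[0.08,0.08,0,0,0]}' 20 >/dev/null
python3 -c "
from h import *;where(11,-52,18)
f=eyes.grab_frame('scene');np.savez('scene19.npz',**f);prof(f,(-50,-40,60),-40,90)
P,z=pm(f)
m=(z>36)&(z<52)&(f['img'].min(-1)>110)&(P[...,0]<84)&(P[...,0]>-90)&(P[...,1]>-60)&(P[...,1]<60)
n,l,st,c=cv2.connectedComponentsWithStats(m.astype(np.uint8));k=l==1+np.argmax(st[1:,4])
print('B x',np.percentile(P[k][:,0],[0,1]),'y',np.percentile(P[k][:,1],[0.5,99.5]))
"

```

```text
t 15.18 TRUE plate xy mm [  9.4 -42. ] z 94.5 ang 90.36 F [0.4 0.2] -1.1 w 0.0676 tilt plate [ 0.0041 -0.0208]
need tool shift [-0.0084  0.0013  0.0767]
x -50 -40:11 -36:10 -32:10 -28:10 -24:22 -20:45 -16:47 -12:46 -8:46 -4:46 0:28 4:10 8:46 12:22 16:47 20:46 24:47 28:31 32:45 36:45 40:23 44:45 48:45 52:- 56:17 60:16 64:17 68:17 72:16 76:32 80:46 84:45 88:37
x -40 -40:10 -36:10 -32:12 -28:10 -24:23 -20:45 -16:46 -12:46 -8:46 -4:46 0:45 4:47 8:46 12:47 16:47 20:46 24:46 28:45 32:46 36:46 40:46 44:46 48:- 52:- 56:- 60:- 64:- 68:16 72:17 76:32 80:46 84:46 88:46
x 60 -40:11 -36:- -32:10 -28:11 -24:23 -20:32 -16:46 -12:45 -8:46 -4:45 0:47 4:46 8:47 12:46 16:47 20:47 24:46 28:46 32:47 36:46 40:- 44:- 48:- 52:- 56:- 60:- 64:- 68:16 72:16 76:33 80:47 84:44 88:46
B x [-59.08136563 -58.17585186] y [-22.20648734  46.90672623]
```

```bash

python3 -m inch '{"translation":[[-0.008,0,0],[-0.003,0,0],[0,0,0.005],[0,0,0.005]],"twist":[0,0,0,0],"gripper":[0,0,0,0]}' >/dev/null
python3 -c "
from h import *;where(11,-52,18)"

```

```text
t 15.57 TRUE plate xy mm [ 11.7 -57.6] z 86.4 ang 90.12 F [-0.6  0.2] -0.0 w 0.0374 tilt plate [ 0.0088 -0.0215]
need tool shift [ 0.0071 -0.0012  0.0683]
```

```bash

python3 -m inch '{"translation":[[0,0,0.02],[0,0,0.018],[0,0,0.012],[0,0,0.005]],"twist":[0,0,0,0],"gripper":[0,0,0,0]}' >/dev/null
python3 -c "
from h import *;where(11,-33,18)"

```

```text
t 15.9 TRUE plate xy mm [ 12.1 -56.6] z 27.7 ang 90.22 F [-0.5  0.5] 1.0 w 0.0107 tilt plate [ 0.0092 -0.0206]
need tool shift [ 0.0238 -0.0011  0.0092]
```

```bash

python3 -m inch '{"translation":[[0.009,0,0.004],[0.006,0,0.002],[0.004,0,0]],"twist":[0,0,0],"gripper":[0,0,0]}' >/dev/null
python3 -c "
from h import *;where(11,-5,18)"
python3 -m inch '{"translation":[[0.004,0,0],[0.004,0,0],[0.004,0,0],[0.004,0,0]],"twist":[0,0,0,0],"gripper":[0,0,0,0]}' >/dev/null
python3 -c "
from h import *;where(11,-5,18)"

```

```text
t 16.15 TRUE plate xy mm [ 10.1 -36.2] z 18.3 ang 90.2 F [-0.5  0.1] 0.0 w 0.0011 tilt plate [ 0.0043 -0.0212]
need tool shift [ 0.0312  0.001  -0.0004]
t 16.48 TRUE plate xy mm [ 11.2 -17.3] z 19.6 ang 90.32 F [ 0.2 -0.5] 0.8 w 0.0003 tilt plate [ 0.0068 -0.0214]
need tool shift [ 0.0124 -0.0001  0.0013]
```

```bash

python3 -m inch '{"translation":[[0.003,0,0],[0.003,0,0]],"twist":[0,0],"gripper":[0,0]}' >/dev/null
python3 -c "
from h import *;where(11,-5,18)
f=eyes.grab_frame('scene');np.savez('scene20.npz',**f);prof(f,(-50,),-20,90)"
python3 -m inch '{"translation":[[0.002,0,0],[0.002,0,0]],"twist":[0,0],"gripper":[0,0]}' >/dev/null
python3 -c "
from h import *;where(11,-5,18)"

```

```text
t 16.65 TRUE plate xy mm [ 11.8 -10.3] z 20.4 ang 90.33 F [-0.5 -1.5] -0.8 w 0.0001 tilt plate [ 0.0084 -0.0211]
need tool shift [ 0.0054 -0.0008  0.0023]
x -50 -20:10 -16:10 -12:11 -8:11 -4:10 0:22 4:45 8:46 12:32 16:46 20:46 24:46 28:46 32:31 36:17 40:31 44:45 48:46 52:44 56:19 60:44 64:18 68:46 72:45 76:44 80:46 84:44 88:39
t 16.87 TRUE plate xy mm [11.8 -5.8] z 20.6 ang 90.34 F [-0.2 -1.9] 0.8 w 0.0009 tilt plate [ 0.0087 -0.0213]
need tool shift [ 0.0009 -0.0009  0.0025]
```

```bash

python3 -m inch '{"translation":[[0.001,0,0],[0.001,0,0]],"twist":[0,0],"gripper":[0,0]}' >/dev/null
python3 -c "
from h import *;where(11,-4,18)"
python3 -m inch '{"translation":[[0.001,0,0]],"twist":[0],"gripper":[0]}' >/dev/null
python3 -c "
from h import *;where(11,-4,18)
f=eyes.grab_frame('scene');np.savez('scene21.npz',**f);prof(f,(-50,),-20,90)
cv2.imwrite('pics/c21.png',cv2.cvtColor(cv2.resize(f['img'][160:340,240:440],None,fx=4,fy=3.3,interpolation=cv2.INTER_CUBIC),cv2.COLOR_RGB2BGR))"

```

```text
t 17.03 TRUE plate xy mm [11.9 -4.3] z 20.5 ang 90.34 F [-0.8 -3.6] 0.5 w 0.0003 tilt plate [ 0.0086 -0.0223]
need tool shift [ 0.0003 -0.0009  0.0025]
t 17.12 TRUE plate xy mm [11.8 -4.1] z 20.5 ang 90.35 F [-0.8 -7.6] 2.1 w 0.0005 tilt plate [ 0.0081 -0.0239]
need tool shift [ 0.0002 -0.0008  0.0025]
x -50 -20:10 -16:10 -12:11 -8:10 -4:10 0:11 4:10 8:29 12:47 16:46 20:47 24:45 28:46 32:18 36:45 40:17 44:46 48:45 52:32 56:31 60:44 64:46 68:31 72:23 76:46 80:46 84:46 88:46
```

View pics/c21.png

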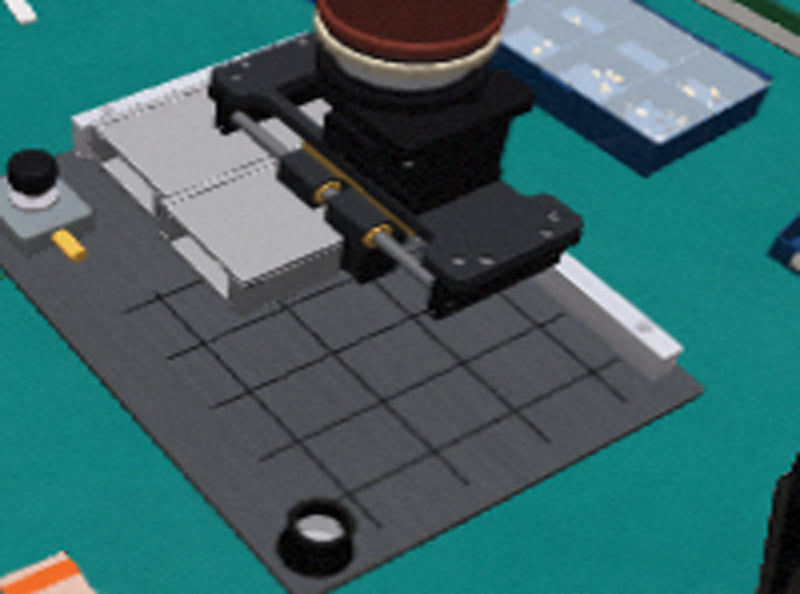

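```bash

python3 -m inch '{"translation":[[0.0015,0,0]],"twist":[0],"gripper":[0]}' >/dev/null
python3 -c "
from h import *;where(11,-4,18)"
python3 -m inch '{"translation":[[-0.006,0,0],[-0.012,0,-0.02],[0,-0.02,-0.03],[0,-0.03,-0.02],[0.005,-0.035,0]],"twist":[0,0,0,0,0],"gripper":[0,0,0,0,0]}' >/dev/null
python3 -c "
from h import *;where(-90,44,60)"

```

```text
t 17.25 TRUE plate xy mm [11.7 -4.2] z 20.5 ang 90.36 F [-0.9 -8.5] 1.9 w 0.0002 tilt plate [ 0.0075 -0.0265]
need tool shift [ 0.0002 -0.0008  0.0025]
t 17.67 TRUE plate xy mm [-70.6 -17.3] z 92.2 ang 90.1 F [0.4 1.1] 0.6 w 0.0004 tilt plate [ 0.0099 -0.0232]
need tool shift [ 0.062  -0.0196  0.0306]
```

```bash

python3 -m inch '{"translation":[[0.02,-0.006,0],[0.022,0,0],[0.014,0,0],[0.002,0,0]],"twist":[0,0,0,0],"gripper":[0.04,0.04,0.04,0.04]}' >/dev/null
python3 -c "
from h import *;where(-90,44,14)
for n in ('scene','top'):
  f=eyes.grab_frame(n);np.savez(n+'22.npz',**f)
  save(f'pics/{n}22.png',f)
  cv2.imwrite('pics/c22.png',cv2.cvtColor(cv2.resize(f['img'][130:275,215:400],None,fx=4,fy=4,interpolation=cv2.INTER_CUBIC),cv2.COLOR_RGB2BGR))
  if n=='scene':cv2.imwrite('pics/c22s.png',cv2.cvtColor(cv2.resize(f['img'][160:340,220:420],None,fx=4,fy=3.3,interpolation=cv2.INTER_CUBIC),cv2.COLOR_RGB2BGR))"

```

```text
t 18.0 TRUE plate xy mm [-84.7  42.1] z 91.3 ang 89.99 F [0.3 0.5] 0.3 w 0.0196 tilt plate [ 0.0076 -0.0195]
need tool shift [ 0.0034 -0.0059  0.0772]
```

View pics/c22s.png

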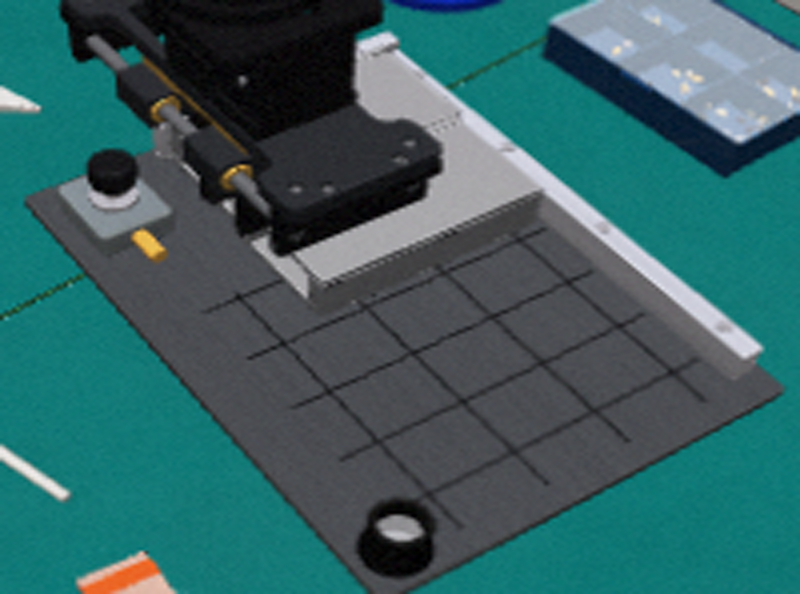

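View pics/c22.png

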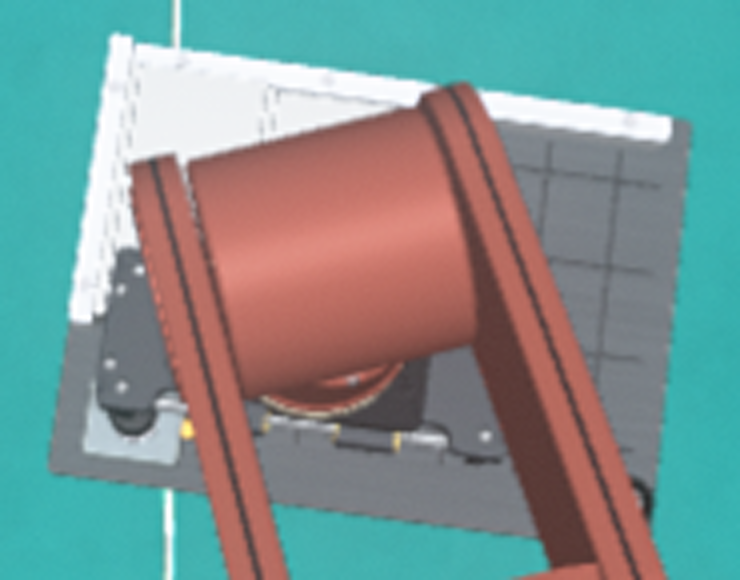

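The nested pair sits against the finished pair, a few mm short in x. I'll lower in front of the near ends and push +x.

```bash

python3 -m inch '{"translation":[[0.001,-0.005,0.02],[0,-0.003,0.022],[0,0,0.015],[0,0,0.006]],"twist":[0,0,0,0],"gripper":[0.04,0.04,0.04,0.04]}' >/dev/null
python3 -c "
from h import *;where(-68,44,13)"

```

```text
t 18.43 TRUE plate xy mm [-88.3  38.8] z 28.6 ang 89.93 F [ 0.1 -0. ] 0.5 w 0.0395 tilt plate [ 0.0133 -0.0188]
need tool shift [0.0055 0.0201 0.0157]
```

```bash

python3 -m inch '{"translation":[[0.004,0,0.007],[0.001,0,0.004]],"twist":[0,0],"gripper":[0.04,0.04]}' >/dev/null
python3 -c "
from h import *;where(-68,44,13)"
python3 -m inch '{"translation":[[0,0.005,0.001],[0,0.003,0]],"twist":[0,0],"gripper":[0.04,0.04]}' >/dev/null
python3 -c "
from h import *;where(-68,44,13)"

```

```text
t 18.6 TRUE plate xy mm [-88.1  42. ] z 16.1 ang 89.8 F [-0.2 -0.5] 0.5 w 0.0398 tilt plate [ 0.0116 -0.0196]
need tool shift [0.0021 0.0201 0.0033]
t 18.77 TRUE plate xy mm [-80.   41.6] z 14.6 ang 89.8 F [ 0.4 -0.1] 0.5 w 0.0405 tilt plate [ 0.0103 -0.0202]
need tool shift [0.0025 0.0119 0.0017]
```

```bash

python3 -m inch '{"translation":[[0,0.004,0.002],[0,0.003,0]],"twist":[0,0],"gripper":[0.04,0.04]}' >/dev/null
python3 -c "
from h import *;where(-65,44,13)"
python3 -m inch '{"translation":[[0,0.002,0],[0,0.001,0]],"twist":[0,0],"gripper":[0.04,0.04]}' >/dev/null
python3 -c "
from h import *;where(-65,44,13)"

```

```text
t 18.93 TRUE plate xy mm [-70.9  41.9] z 13.7 ang 89.79 F [-2.  -0.4] -0.6 w 0.0401 tilt plate [ 0.0123 -0.0194]
need tool shift [0.0022 0.0059 0.0008]
t 19.1 TRUE plate xy mm [-67.3  41.8] z 14.1 ang 89.77 F [-1.6  0.1] -1.8 w 0.04 tilt plate [ 0.0115 -0.0194]
need tool shift [0.0022 0.0022 0.0011]
```

```bash

python3 -m inch '{"translation":[[0,0.0015,0.0005],[0,0.001,0]],"twist":[0,0],"gripper":[0.04,0.04]}' >/dev/null
python3 -c "
from h import *;where(-65,44,13)"
python3 -m inch '{"translation":[[0,0.001,0.0005],[0,0.001,0]],"twist":[0,0],"gripper":[0.04,0.04]}' >/dev/null
python3 -c "
from h import *;where(-65,44,13)"

```

```text
t 19.27 TRUE plate xy mm [-66.4  41.8] z 13.6 ang 89.75 F [-6.9  0. ] 4.8 w 0.0402 tilt plate [ 0.0071 -0.0199]
need tool shift [0.0022 0.0014 0.0006]
t 19.43 TRUE plate xy mm [-66.5  41.8] z 13.1 ang 89.75 F [-4.8  0.3] 2.8 w 0.0399 tilt plate [ 0.0024 -0.0206]
need tool shift [0.0022 0.0015 0.    ]
```

```bash
cat >> h.py <<'E'
def near(f):
    P,z=pm(f);img=f['img'].astype(int)
    for nm,zl,zh,ys in(('pair top',40,52,(90,100,110,140)),('B top',40,52,(10,16,22,28,34,40,46,52,58,64,70)),('A web',13,21,(20,30,40,50,60))):
        o=[]
        for y in ys:
            m=(z>zl)&(z<zh)&(abs(P[...,1]-y)<3)&(P[...,0]>-75)&(P[...,0]<0)&(img.min(-1)>80)
            o.append((y,P[m][:,0].min().round(1) if m.sum()>3 else None))
        print(nm,o)
E
python3 - <<'E'
from h import *
f=eyes.grab_frame('scene');np.savez('scene23.npz',**f);near(f)
where()
cv2.imwrite('pics/c23.png',cv2.cvtColor(cv2.resize(f['img'][180:270,260:360],None,fx=8,fy=6.6,interpolation=cv2.INTER_CUBIC),cv2.COLOR_RGB2BGR))
E
```

```text
pair top [(90, None), (100, None), (110, None), (140, None)]
B top [(10, None), (16, None), (22, None), (28, None), (34, None), (40, None), (46, None), (52, None), (58, None), (64, None), (70, None)]
A web [(20, None), (30, None), (40, None), (50, None), (60, None)]
t 19.48 TRUE plate xy mm [-66.5  41.8] z 13.1 ang 89.75 F [-5.3  0.4] 3.1 w 0.04 tilt plate [ 0.0023 -0.0206]
```

View pics/c23.png

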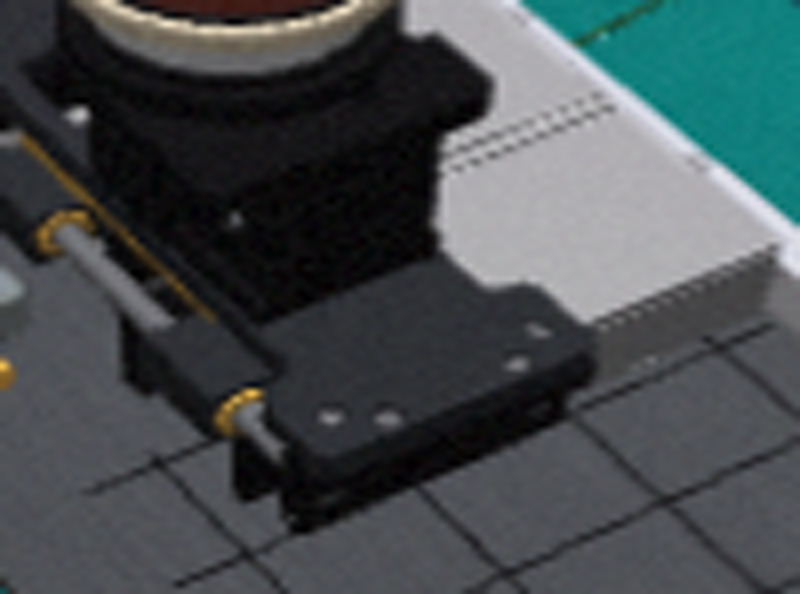

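```bash

python3 -m inch '{"translation":[[0,0.002,0],[0,0.002,0]],"twist":[0,0],"gripper":[0.04,0.04]}' >/dev/null
python3 -c "
from h import *;where(-65,44,13)"
python3 -m inch '{"translation":[[0,-0.004,0],[0,-0.012,-0.01],[0,0,-0.035],[0,0,-0.03],[0,-0.02,0]],"twist":[0,0,0,0,0],"gripper":[0.04,0.04,0.06,0.06,0.06]}' >/dev/null
python3 -c "
from h import *;where(-107,128,82)"

```

```text
t 19.65 TRUE plate xy mm [-66.7  41.7] z 12.9 ang 89.75 F [-8.9  0.3] 8.7 w 0.0401 tilt plate [-0.0064 -0.0218]
need tool shift [ 0.0023  0.0016 -0.0002]
t 20.07 TRUE plate xy mm [-101.    43.4] z 90.4 ang 89.72 F [-0.1  0.3] 1.8 w 0.0525 tilt plate [-0.0044 -0.022 ]
need tool shift [ 0.0847 -0.0064  0.0066]
```

```bash

python3 -m inch '{"translation":[[0.03,0,0],[0.035,0,0],[0.03,0,0],[0.006,0,0]],"twist":[0,0,0,0],"gripper":[0.06,0.06,0.06,0.06]}' >/dev/null
python3 - <<'E'
from h import *
where(-107,128,82)
f=eyes.grab_frame('scene');np.savez('scene24.npz',**f);near(f)
g=eyes.grab_frame('top');np.savez('top24.npz',**g)
cv2.imwrite('pics/c24.png',cv2.cvtColor(cv2.resize(f['img'][170:270,250:390],None,fx=5.7,fy=5.7,interpolation=cv2.INTER_CUBIC),cv2.COLOR_RGB2BGR))
cv2.imwrite('pics/c24t.png',cv2.cvtColor(cv2.resize(g['img'][130:275,215:400],None,fx=4,fy=4,interpolation=cv2.INTER_CUBIC),cv2.COLOR_RGB2BGR))
prof(f,(-45,-20,30,70),-10,110);near(g)
E
```

```text
t 20.4 TRUE plate xy mm [-102.5  146. ] z 90.8 ang 89.49 F [ 0.8 -0.5] -0.9 w 0.06 tilt plate [ 0.001  -0.0197]
need tool shift [-0.0179 -0.0044  0.0091]
pair top [(90, np.float64(-53.4)), (100, np.float64(-53.0)), (110, np.float64(-53.5)), (140, np.float64(-53.1))]
B top [(10, np.float64(-53.1)), (16, np.float64(-54.3)), (22, np.float64(-54.4)), (28, np.float64(-53.1)), (34, np.float64(-53.4)), (40, np.float64(-53.3)), (46, np.float64(-53.8)), (52, np.float64(-54.1)), (58, np.float64(-52.7)), (64, np.float64(-52.6)), (70, np.float64(-52.3))]
A web [(20, None), (30, np.float64(-52.7)), (40, np.float64(-53.0)), (50, np.float64(-52.7)), (60, np.float64(-53.4))]
x -45 -10:- -6:11 -2:10 2:10 6:11 10:34 14:45 18:45 22:46 26:46 30:46 34:46 38:45 42:17 46:17 50:45 54:31 58:45 62:19 66:31 70:22 74:46 78:46 82:46 86:46 90:46 94:46 98:47 102:46 106:46
x -20 -10:10 -6:9 -2:10 2:9 6:18 10:39 14:48 18:46 22:47 26:46 30:46 34:47 38:46 42:46 46:47 50:47 54:46 58:46 62:46 66:47 70:46 74:46 78:45 82:47 86:46 90:46 94:47 98:47 102:47 106:47
x 30 -10:11 -6:10 -2:10 2:10 6:25 10:43 14:46 18:46 22:46 26:46 30:47 34:47 38:46 42:46 46:47 50:47 54:47 58:46 62:46 66:46 70:46 74:45 78:47 82:46 86:47 90:46 94:47 98:46 102:46 106:46
x 70 -10:10 -6:10 -2:10 2:10 6:26 10:46 14:47 18:46 22:46 26:46 30:47 34:46 38:46 42:46 46:47 50:46 54:46 58:46 62:46 66:46 70:46 74:46 78:46 82:47 86:46 90:46 94:46 98:47 102:47 106:47
pair top [(90, np.float64(-14.3)), (100, None), (110, None), (140, None)]
B top [(10, np.float64(-55.3)), (16, np.float64(-54.9)), (22, np.float64(-54.9)), (28, np.float64(-54.9)), (34, np.float64(-54.8)), (40, np.float64(-55.1)), (46, np.float64(-54.3)), (52, np.float64(-37.6)), (58, np.float64(-35.7)), (64, np.float64(-37.1)), (70, np.float64(-35.6))]
A web [(20, np.float64(-67.5)), (30, np.float64(-70.9)), (40, np.float64(-67.9)), (50, None), (60, None)]
```

View pics/c24.png

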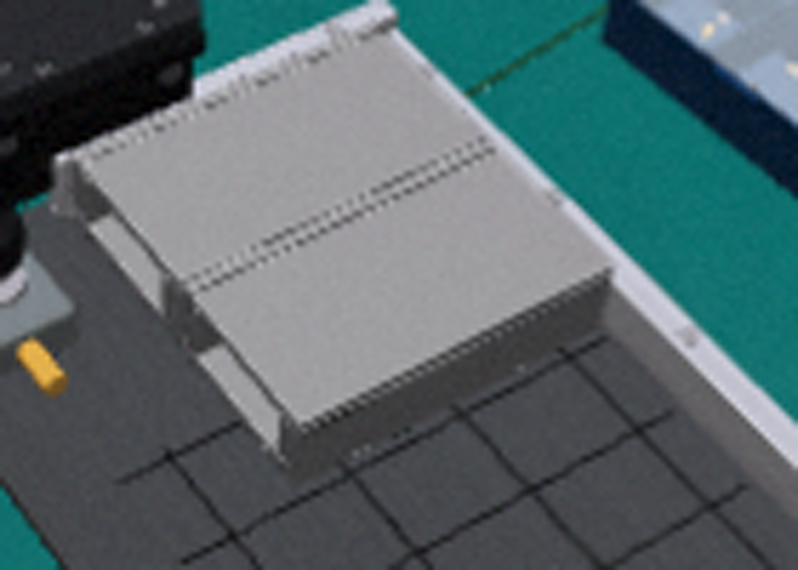

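View pics/c24t.png

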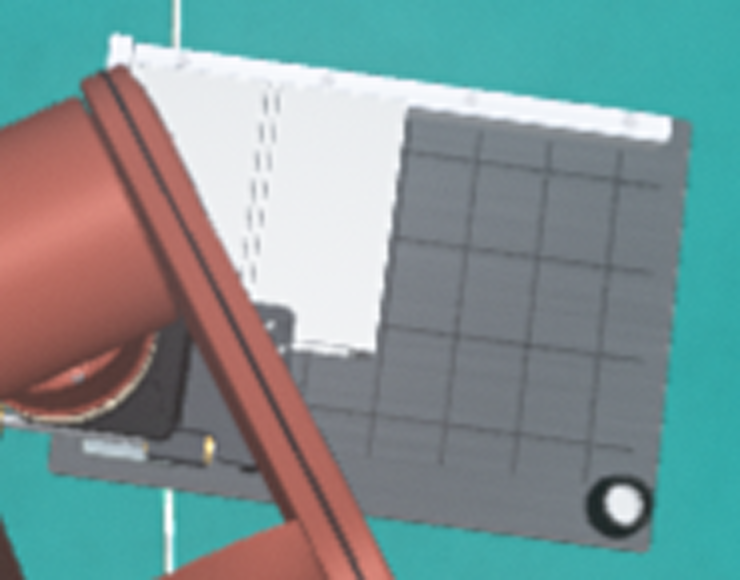

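Near ends are flush with the finished pair (all at -53.3 in the scene camera, all web tops at z=46). I'll check the right face for yaw against the top frames.

```bash
python3 - <<'E'
from h import *
g=dict(np.load('top24.npz'));g0=dict(np.load('top0.npz'))
f=dict(np.load('scene24.npz'));f0=dict(np.load('scene0.npz'))
def edge(f,ylo,yhi,xs,nm):
    P,z=pm(f);o=[]
    for x in xs:
        m=(z>40)&(z<52)&(abs(P[...,0]-x)<4)&(P[...,1]>ylo)&(P[...,1]<yhi)
        o.append(np.percentile(P[m][:,1],1) if m.sum()>5 else np.nan)
    o=np.array(o);k=~np.isnan(o);p=np.polyfit(np.array(xs)[k],o[k],1);print(nm,o.round(1),'slope',p[0].round(4),'at15',np.polyval(p,15).round(1))
xs=list(range(-45,80,10))
edge(g,-10,40,xs,'B top24');edge(f,-10,40,xs,'B scene24')
edge(g0,78,110,xs,'pair top0');edge(f0,79,110,xs,'pair scene0')
E
```

```text
B top24 [6.2 6.2 5.2 6.2 5.2 5.9 5.8 4.9 5.8 4.9 4.4 5.2 4.4] slope -0.012 at15 5.4
B scene24 [7.2 7.2 7.6 7.5 7.7 7.1 6.5 7.2 6.9 6.7 7.2 6.9 6.7] slope -0.0055 at15 7.1
pair top0 [82.3 81.4 81.3 82.2 81.5 81.9 81.8 81.4 82.3 81.3 82.8 82.1 81.4] slope 0.0011 at15 81.8
pair scene0 [79.5 81.3 83.8 84.  81.2 83.9 81.4 83.4 83.5 83.9 83.6 82.8 83.5] slope 0.0188 at15 82.8
```

```bash
python3 - <<'E'
from h import *
for n in('top0','scene0'):
    f=dict(np.load(n+'.npz'));P,z=pm(f);img=f['img'].astype(int)
    m=(img[...,0]>180)&(img[...,2]<110)&(P[...,0]>-140)&(P[...,0]<-70)&(P[...,1]>60)&(P[...,1]<160)
    print(n,'yellow',m.sum(),P[m].min(0),P[m].max(0),np.median(z[m]),z[m].max())
    k=(z>50)&(z<72)&(P[...,0]>-135)&(P[...,0]<-80)&(P[...,1]>100)&(P[...,1]<155)
    print('knob',np.nanmax(z[k]),P[k].min(0),P[k].max(0),P[k].mean(0))
where(-107.3,127.5,80)
E
```

```text
Traceback (most recent call last):
ValueError: zero-size array to reduction operation minimum which has no identity
```

```bash
python3 - <<'E'
from h import *
for n in('top0','scene0'):
    f=dict(np.load(n+'.npz'));P,z=pm(f);img=f['img'].astype(int)
    m=(img[...,0]>img[...,2]+60)&(P[...,0]>-140)&(P[...,0]<-70)&(P[...,1]>60)&(P[...,1]<160)
    if m.any():print(n,'yellow',m.sum(),P[m].min(0),P[m].max(0),np.median(z[m]),z[m].max())
    k=(z>50)&(z<72)&(P[...,0]>-135)&(P[...,0]<-80)&(P[...,1]>100)&(P[...,1]<155)
    print('knob',np.nanmax(z[k]),P[k].min(0),P[k].max(0),P[k].mean(0))
where(-107.3,127.5,80)
E
```

```text
top0 yellow 46 [-112.05080952   82.25748334] [-102.79390246  102.00720103] 25.915178317961196 31.5229228620022
knob 70.49075331772103 [-119.1065997   114.36496921] [-95.51440792 139.62258866] [-107.79280049  127.01337173]
scene0 yellow 45 [-110.26783644   83.42542592] [-101.40563248  104.95695059] 25.17057230595432 28.497187135231528
knob 68.65185288649079 [-118.00378264  116.31589555] [-94.95488116 141.5397613 ] [-107.54430289  125.81925322]
t 20.5 TRUE plate xy mm [-103.   143.5] z 90.0 ang 89.55 F [ 0.4 -1.3] -0.6 w 0.06 tilt plate [-0.0009 -0.0224]
need tool shift [-0.0158 -0.0042  0.0103]
```

```bash

python3 -m inch '{"translation":[[-0.008,-0.003,0],[-0.006,-0.001,0],[0,0,0.003]],"twist":[0,0,0],"gripper":[0.06,0.06,0.06]}' 40 >/dev/null
python3 -c "
from h import *;where(-107.3,127.2,38)"
python3 -m inch '{"translation":[[-0.001,-0.001,0.01],[0,0,0.007]],"twist":[0,0],"gripper":[0.06,0.06]}' >/dev/null
python3 -c "
from h import *;where(-107.3,127.2,38)"

```

```text
t 20.75 TRUE plate xy mm [-107.4  125.8] z 87.0 ang 89.58 F [0.1 0.2] -0.7 w 0.0597 tilt plate [-0.0009 -0.0244]
need tool shift [0.0026 0.0001 0.0489]
t 20.92 TRUE plate xy mm [-107.6  122.1] z 69.8 ang 89.4 F [-0.2 -0.4] -0.0 w 0.0601 tilt plate [ 0.0009 -0.0237]
need tool shift [0.0059 0.0002 0.0317]
```

```bash

python3 -m inch '{"translation":[[0.006,0,0.008],[0.001,0,0.006],[0,0,0.004]],"twist":[0,0,0],"gripper":[0.06,0.06,0.06]}' >/dev/null
python3 -c "
from h import *;where(-107.3,127.2,38)"

```

```text
t 21.17 TRUE plate xy mm [-108.1  127.1] z 48.0 ang 89.23 F [-0.2 -0.2] 0.1 w 0.06 tilt plate [-0.0013 -0.0249]
need tool shift [0.0004 0.0008 0.01  ]
```

```bash

python3 -m inch '{"translation":[[0,0,0.005],[0,0,0.003]],"twist":[0,0],"gripper":[0.06,0.06]}' >/dev/null
python3 -c "
from h import *;where(-107.3,127.2,38)
f=eyes.grab_frame('scene')
cv2.imwrite('pics/c25.png',cv2.cvtColor(cv2.resize(f['img'][150:270,210:330],None,fx=5,fy=5,interpolation=cv2.INTER_CUBIC),cv2.COLOR_RGB2BGR))"

```

```text
t 21.33 TRUE plate xy mm [-108.7  126.8] z 37.9 ang 89.26 F [-0.8  0.5] -0.6 w 0.0602 tilt plate [-0.003  -0.0259]
need tool shift [ 0.0005  0.0014 -0.0001]
```

View pics/c25.png

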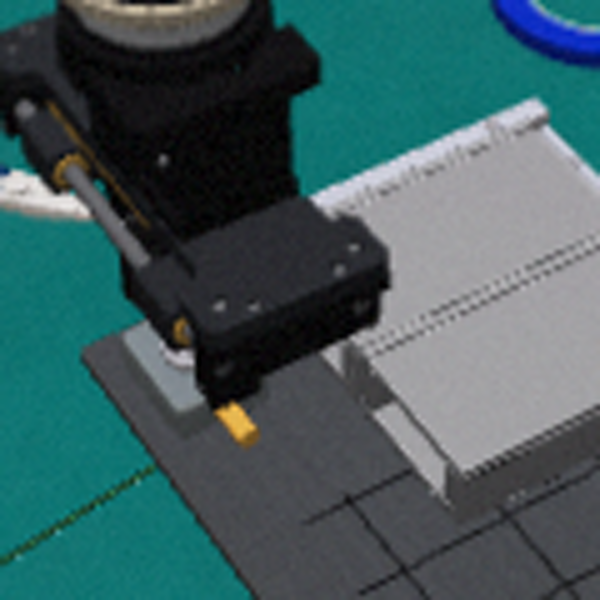

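```bash

python3 -m inch '{"translation":[[0,0.001,-0.001],[0,0,0],[0,0,0],[0,0,0],[0,0,0]],"twist":[0,0,0,0,0],"gripper":[0.01,0.01,0.01,0.01,0.01]}' 40 >/dev/null
python3 -c "
from h import *;where()"

```

```text
t 21.8 TRUE plate xy mm [-107.5  127.2] z 38.9 ang 89.29 F [0.6 0.2] 0.2 w 0.0345 tilt plate [-0.0029 -0.0259]
```

```bash

python3 -m inch '{"translation":[[0,0,0],[0,0,0],[0,0,0]],"twist":[0,0,0],"gripper":[0.01,0.01,0.01]}' 40 >/dev/null
python3 -c "
from h import *;where()"
python3 -m inch '{"translation":[[0,0,-0.002]],"twist":[0],"gripper":[0.01]}' 40 >/dev/null
python3 -c "
from h import *;where()"

```

```text
t 22.05 TRUE plate xy mm [-107.2  127.9] z 39.4 ang 89.29 F [ 1.  -0.3] -2.0 w 0.0243 tilt plate [-0.0018 -0.0243]
t 22.13 TRUE plate xy mm [-107.3  127.9] z 41.0 ang 89.3 F [2.  1.1] -4.4 w 0.0243 tilt plate [-0.0017 -0.0244]
```

```bash

python3 -m inch '{"translation":[[0,0,-0.002],[0,0,-0.002]],"twist":[0,0],"gripper":[0.01,0.01]}' >/dev/null
python3 -c "
from h import *;where()"
python3 -m inch '{"translation":[[0,0,-0.002]],"twist":[0],"gripper":[0.01]}' >/dev/null
python3 -c "
from h import *;where()"
python3 -m inch '{"translation":[[0,0,-0.002]],"twist":[0],"gripper":[0.01]}' >/dev/null
python3 -c "
from h import *;where()"

```

```text
t 22.3 TRUE plate xy mm [-107.2  127.9] z 44.7 ang 89.3 F [2.6 2. ] -6.6 w 0.0239 tilt plate [-0.0016 -0.0245]
t 22.38 TRUE plate xy mm [-107.2  127.9] z 46.6 ang 89.3 F [2.3 2.7] -6.5 w 0.0245 tilt plate [-0.0015 -0.0245]
t 22.47 TRUE plate xy mm [-107.2  127.8] z 48.5 ang 89.29 F [3.  2.4] -7.7 w 0.0242 tilt plate [-0.0016 -0.0245]
```

```bash

python3 -m inch '{"translation":[[0,0,-0.0015]],"twist":[0],"gripper":[0.01]}' >/dev/null
python3 -c "
from h import *;where()"
python3 -m inch '{"translation":[[0,0,-0.001]],"twist":[0],"gripper":[0.01]}' >/dev/null
python3 -c "
from h import *;where()"

```

```text
t 22.55 TRUE plate xy mm [-107.4  127.8] z 49.6 ang 89.29 F [7.2 5.8] -22.0 w 0.0246 tilt plate [-0.0017 -0.0246]
t 22.63 TRUE plate xy mm [-107.4  127.8] z 49.6 ang 89.28 F [8.5 5.4] -20.6 w 0.0242 tilt plate [-0.0013 -0.0242]
```

The knob is at its hard stop: about 22 N pull and about 10 mm of travel. I'll lower it back down, release and leave.

```bash

python3 -m inch '{"translation":[[0,0,0.003],[0,0,0.003],[0,0,0.002]],"twist":[0,0,0],"gripper":[0.01,0.01,0.01]}' >/dev/null
python3 -c "
from h import *;where()"
python3 -m inch '{"translation":[[0,0,0],[0,0,0],[0,0,0],[0,0,0],[0,0,0]],"twist":[0,0,0,0,0],"gripper":[0.06,0.06,0.06,0.06,0.06]}' >/dev/null
python3 -c "
from h import *;where(-107.3,127.5,90)"

```

```text
t 22.88 TRUE plate xy mm [-107.2  127.9] z 41.3 ang 89.28 F [1.5 1.8] -3.7 w 0.0243 tilt plate [-0.0008 -0.0235]
t 23.3 TRUE plate xy mm [-107.2  127.5] z 43.2 ang 89.29 F [-0. -0.] -0.4 w 0.0501 tilt plate [-0.0016 -0.0248]
need tool shift [-0.0012 -0.0002 -0.0468]
```

```bash

python3 -m inch '{"translation":[[0,0,-0.015],[0,0,-0.03],[0,0,-0.03],[0.03,0,-0.01],[0.035,0,0]],"twist":[0,0,0,0,0],"gripper":[0.06,0.06,0.06,0.06,0.06]}' >/dev/null
python3 -m inch '{"translation":[[0.035,-0.02,0],[0.035,-0.03,0],[0.02,-0.02,0],[0.005,0,0]],"twist":[0,0,0,0],"gripper":[0.06,0.06,0.06,0.06]}' >/dev/null
python3 - <<'E'
from h import *
where()
f=eyes.grab_frame('scene');np.savez('scene26.npz',**f);near(f);save('pics/s26.png',f)
g=eyes.grab_frame('top');np.savez('top26.npz',**g);save('pics/t26.png',g)
for n,h in(('scene',f),('top',g)):
    P,z=pm(h);k=(z>50)&(z<80)&(P[...,0]>-125)&(P[...,0]<-92)&(P[...,1]>110)&(P[...,1]<145)
    if k.any():print(n,'knob top z median',np.nanmedian(z[k]))
for n,h in(('scene0',dict(np.load('scene0.npz'))),('top0',dict(np.load('top0.npz')))):
    P,z=pm(h);k=(z>50)&(z<80)&(P[...,0]>-125)&(P[...,0]<-92)&(P[...,1]>110)&(P[...,1]<145)
    print(n,'knob top z median',np.nanmedian(z[k]))
cv2.imwrite('pics/c26.png',cv2.cvtColor(cv2.resize(f['img'][150:340,210:420],None,fx=3.8,fy=3.1,interpolation=cv2.INTER_CUBIC),cv2.COLOR_RGB2BGR))
E
```

```text
t 24.05 TRUE plate xy mm [-173.2  292.7] z 132.2 ang 88.81 F [0.6 0.2] 0.6 w 0.0597 tilt plate [ 0.0005 -0.0223]
pair top [(90, np.float64(-53.8)), (100, np.float64(-53.4)), (110, np.float64(-53.1)), (140, np.float64(-53.9))]
B top [(10, np.float64(-53.0)), (16, np.float64(-53.6)), (22, np.float64(-53.7)), (28, np.float64(-53.7)), (34, np.float64(-53.8)), (40, np.float64(-53.3)), (46, np.float64(-52.7)), (52, np.float64(-53.6)), (58, np.float64(-53.2)), (64, np.float64(-52.9)), (70, np.float64(-54.1))]
A web [(20, None), (30, np.float64(-53.4)), (40, np.float64(-53.2)), (50, np.float64(-52.9)), (60, np.float64(-52.9))]
scene knob top z median 64.88570768947775
top knob top z median 66.1861362447551
scene0 knob top z median 64.76997485350994
top0 knob top z median 66.35123000916909
```

View pics/c26.png

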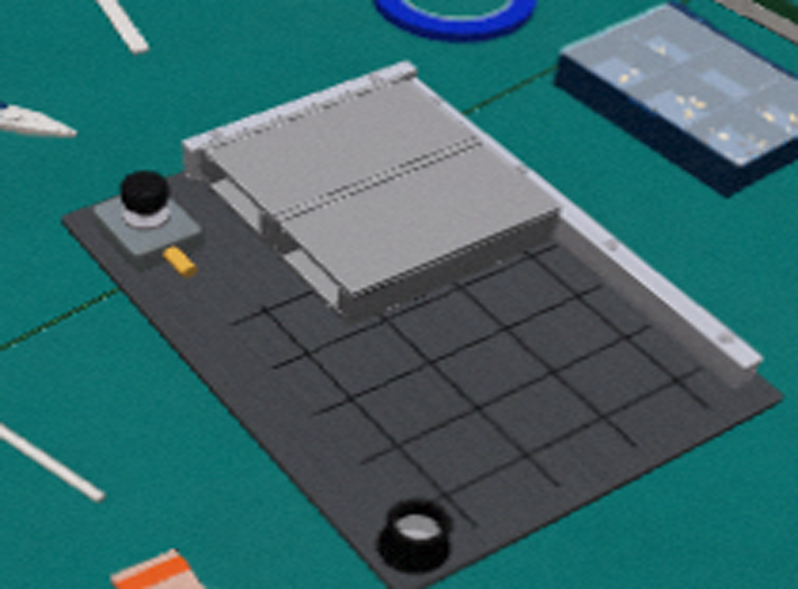

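View pics/t26.png

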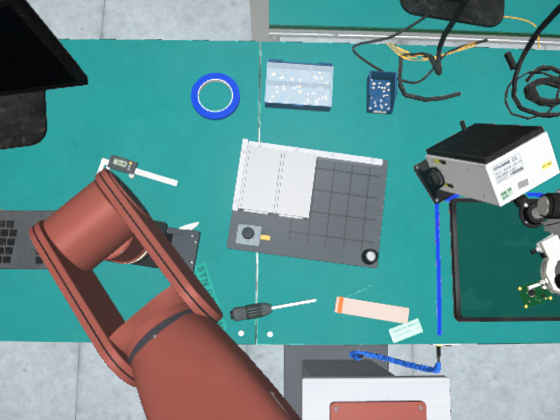

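```bash
python3 - <<'E'
from h import *
g=dict(np.load('top26.npz'));f=dict(np.load('scene26.npz'))
for nm,h in(('top',g),('scene',f)):
    P,z=pm(h)
    xs=np.arange(-45,80,10);o=[]
    for x in xs:
        m=(z>40)&(z<52)&(abs(P[...,0]-x)<4)&(P[...,1]>-10)&(P[...,1]<40);o.append(np.percentile(P[m][:,1],1))
    p=np.polyfit(xs,o,1);print(nm,'B right edge slope',p[0].round(4),'y',np.polyval(p,15).round(1))
    m=(z>40)&(z<52)&(P[...,0]>-45)&(P[...,0]<75)
    for a,b in((12,70),(90,150)):
        k=m&(P[...,1]>a)&(P[...,1]<b);A=np.c_[P[k],np.ones(k.sum())];c=np.linalg.lstsq(A,z[k],rcond=None)[0];print(a,b,'plane tilt',c[:2].round(4),'z mean',z[k].mean().round(1))
where();print(env.hand_in())
E
```

```text
top B right edge slope -0.0121 y 5.4
12 70 plane tilt [ 0.0011 -0.0158] z mean 46.8
90 150 plane tilt [ 0.0029 -0.0015] z mean 47.0
scene B right edge slope -0.0133 y 7.0
12 70 plane tilt [ 0.0028 -0.0082] z mean 46.3
90 150 plane tilt [ 0.0038 -0.0015] z mean 46.6
t 24.15 TRUE plate xy mm [-170.5  290.8] z 132.1 ang 88.77 F [-0.7  0.9] 0.5 w 0.0602 tilt plate [ 0.0021 -0.0233]
the job is handed in; nothing more can be done
None
```

The job is handed in at about 24 s. channel_b lies flipped and interlocked on channel_a, both are home, and the knob has been pulled and is back down. No verdict was reported, so the results below are my own camera checks.

**What went wrong on the way:**
- The reported tool height was about 37 mm lower than the real fingertips, confirmed by the depth pictures and by touching channel_a's web.
- Because of that, my first push hit channel_b high. It tipped early and landed flat beside channel_a instead of across it.

**How I recovered:**
- I pushed both channels right from inside channel_a's trough, then brought channel_a back left.
- I gripped channel_b across its width, lifted it over channel_a's short leg and set it down interlocked.
- I pushed the two home to the left and then to the end stop, with at most about 12 N measured during those pushes.
- I pulled the knob to its hard stop at about 10 mm and 22 N, lowered it and released it.

**Last checks:**

| Check | Result |
|---|---|
| Near ends | Flush with the finished pair within about 1 mm |
| channel_b's right face | About 76.4 mm from the pair's face (76 expected) |
| Web tops | Within about 0.3 mm of the finished pair's |
| Tilt | channel_b reads about 0.01 to 0.015 rad across its width, within the limit |
| Yaw | channel_b's edge reads about 0.012 rad off the plate, within the limit |
| Knob | Back to its starting height within about 0.2 mm |
| Bystanders | Loupe and pliers look unmoved in the pictures; I did not measure them |

The top and scene cameras disagree by about 1.6 mm on the position of channel_b's right face. channel_a's yaw was not measured separately, since channel_b covers most of it.

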